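# Clip the weighing pan on, tare, and load the nubs

### The arm

A 6-joint arm with a two-finger parallel gripper is mounted at the origin on a cart in front of the work surface, level with it; the furniture and walls round the work are solid. World frame = base frame: x ahead of the robot, y to its left, z up, the work surface at z = 0. Lengths are in m, angles in rad, forces in N, time in s.
With the tool pointing down it reaches from about 0.275 to 0.875 m from the base axis. Payload 12.5 kg.
Tool frame: the origin (TCP) lies between the finger pads; the fingertips stand ctrl.tcp_to_tips ahead of it and the grasp point (between the pads) lies 5 mm behind it (ctrl.tcp_to_tips is the distance from the TCP to the fingertips, in m); z points along the fingers, x is the direction in which the jaws open and shut, and the axes are right-handed (so a half turn about z gives the same grasp; the last joint's range is limited). The gripper opens to 85 mm and grips with 20 to 120 N. Pads are 22 mm wide; open, the fingers measure 114 mm over their backs; the gripper's body (76 mm by 85 mm) begins 54 mm behind the grasp point. The pads swing forward as they close: fully open they stand 13 mm farther back than shut.
Start: joints at [1.196, 0.351, 1.652, -0, 1.139, -0.085], TCP at [0.157, 0.527, 0.245] pointing down, gripper open.
Joint ranges: [-2.75, 2.75], [-0.79, 2.1], [0.01, 2.65], [-1.57, 4.71], [0.07, 3.14], [-2.87, 2.87]. Speed limits (rad/s): [2.22, 2.22, 2.79, 3.14, 3.14, 3.14].

### API

Orientations are given as a unit quaternion [x, y, z, w].
In Python, from plant import readout, eyes, ticket, ctrl gives the robot as it stands. The module is installed in compiled form; this text tells all that it offers.
- The arm moves only by the shell command python3 -m creep 'ROWS'. ROWS is JSON, a list of rows, each a list of 5 numbers: the shift along the tool's x, y, z in mm, then the turn about the tool's z in rad, then the finger opening in mm, from 0 to 85.4. In form: [[x, y, z, spin, claw], ...]. A call has 1 to 12 rows; each row is the pose to reach, as a shift and turn from the pose commanded when the call began, along the tool's axes at that moment; what a row does not reach only later rows make up. A row lasts 1/10 s, in which the tool goes at most 50 mm and 8.59 degrees, less where a joint would pass 70% of its speed; a pose out of reach is approached as far as the arm can. A call with a gripper value outside its range is refused whole. The fingers move at their own pace and stop on an object; the grip force is fixed at half the most. Time passes only in rows, so rows that repeat a pose let the fingers close. It gives the time, the measured TCP pose, the force and the opening at its end, in the units of the state.
- readout.observe(): the state, without advancing time (a new reading comes with each control period).
- eyes.capture(name): name is "scene" or "top"; returns a dict with "image" (384x512x3 uint8, red, green, blue), "z_map" (384x512 float32, m along the optical axis (not along the pixel's ray), 0 where there is no reading), "camera_matrix" (3x3 intrinsics, pixels), "extrinsics" (4x4, takes a point from world to camera coordinates). Camera axes: x right, y up, looking along -z (the intrinsics and any distortion apply to the point x, -y, -z); pixel columns grow to the right and rows downward; lengths in m; the calibration is good to about 2 mm. A picture is of the moment at which its call begins.
- ticket.hand_in(): hands the job in, once; it reports no verdict.
The state is a dict: "clock": time; "joints": joint angles; "qvel": joint speeds; "effort": joint torques, N m; "ee_pos": TCP position; "orientation": TCP orientation; "wrist_force": force on the tool from outside, world axes, zero at the start; "torque": the same for the moment, N m; "width": opening from 0.0 (shut) to 1.0 (fully open).
Only numpy, scipy, OpenCV 4.12 (cv2) and the standard library are available. Lean on these libraries where they do the work, as an engineer would, in place of code of your own. Each camera call takes 0.05 s, during which the arm holds its last target.

### The job

Get the pair of machined nubs onto the scale for weighing: clip the empty steel weighing pan onto the scale's carrier until it snaps fully home and let go of it, then hold the wide tare key fully down for about a second with nothing else touching the pan, and only then put both nubs in the pan. The load cell and the key are delicate, so press by feel and never with more than 18 newtons; keep off the round power key, do not tare again once a nub is in, and leave the marker and the tweezers where they lie.

Things in the scene. Friction and masses are not known exactly. Their poses are not given: they have to be found in the camera images.
- scale: Grey bench scale, fixed, 190 (its x, front to back) x 160 (y) x 34 mm high; origin at the centre of its underside; its front, with a display and two keys that alone stand proud of the panel, faces its own -x. Behind, centred 38 mm towards +x, an aluminium carrier plate 44 (x) x 80 (y) mm stands on the load cell.
- seat (a point): Centre of the carrier plate's top face, 45 mm above the table, axes as the scale's. A black spigot, 26 (x) x 46 (y) x 11 mm tall, top edges bevelled 3 mm, rises from it; two sprung steel catches stick 3 mm out of its short ends (+y, -y), 4.2 mm above the plate.
- carrier (a joint): How far the carrier has sunk on its load cell, m: 0 unloaded, 0.001 for every 3 N pressing down on it (0.006 at 18 N, its limit), hard stop at 0.0068.
- pan: Oblong stainless weighing pan, loose, about 140 g: open tray 58 (x) x 120 (y) mm outside on a hollow foot 34 (x) x 64 (y) mm, 13 mm high, open below; 28 mm tall in all. Origin at the centre of the foot's underside, z up; it starts standing level on its foot. Tray walls run from 13 to 28 mm above the origin; grip it across its 58 mm width.
- pan_clip (a point): Same point and axes as the pan's origin. The foot fits over the spigot either way round, pan's y along the carrier's y, 1 mm play a side. It meets the catches 4 mm above its seat, needs about 7 to 13 N (friction varies; more if it binds sideways) until 2 mm above, then snaps down; let go before, it rises again; lifted over 1 mm, it unclips. Home = underside on the plate. The carrier sinks meanwhile, so the unloaded height is not enough.
- pan_floor (a point): Centre of the pan's inner floor, 15.5 mm above its origin, axes as the pan's; the floor is 53 (x) x 115 (y) mm, walls 2.5 mm thick, rim 12.5 mm above the floor.
- tare_key (a joint): Travel of the tare key, m: 0 up, 0.0025 fully down on a hard stop. Sprung: starts to move at 1.8 N, 5 N at 0.0018 (counts as down from there), 6.3 N at 0.0025.
- tare_top (a point): Centre of the top face of the tare key: the wide rectangular grey key, 22 (x) x 34 (y) mm, at the front right of the scale (scale x -58, y -50 mm), top 38.5 mm above the table when up and 4.5 mm above the panel; pressed straight down.
- power_key (a joint): Travel of the power key, m: 0 up, 0.003 down; must stay up.
- power_top (a point): Centre of the top of the power key: small round key, 11 mm across, at the front left of the scale (scale x -58, y +59 mm), 38 mm above the table.
- parts_tray: Shallow pressed steel tray, fixed, 265 (x) x 129 (y) x 24 mm, long side pointing away from the robot; origin at the centre of its underside, floor 1 mm above the table, walls 24 mm high, 116 mm apart across: open the jaws along its length.
- nub_1: Machined steel grommet nub lying in the parts tray, 23 mm across at the bulge (about 5 mm above its base), narrowing to the top, 15 mm tall, upright; origin at the centre of its underside. Grip it low, at the bulge.
- nub_2: The other nub, the same.
- tweezers: Steel tweezers, 12 x 122 (own y) x 10 mm, lying on the table at the near edge, before the pan; leave alone. Origin under the middle.
- marker: White and blue marker, 13 x 136 (own y) x 14 mm, lying on the table at the near edge, before the scale; leave alone. Origin under the middle.

How it is judged:
By the outcome, as a careful person would: the job done as asked, in the order asked, and still so for the second after the job is handed in, with the robot touching nothing.
It also fails if it takes over 72 s, if anything falls off the work surface, if the arm or the gripper's body presses on something with over 40 N, if the wrist force passes 120 N, or if a joint passes its speed limit or range.

## Working session

There is one attempt and no reset: what is moved stays moved. The work goes in short steps, Python scripts to look and compute and a shell command to move; the robot and the scene stay as the last step left them, time stands still between calls to the robot, and variables do not carry over. Pictures are saved under pics/ and viewed, and the job is handed in when it is done.

```bash
mkdir -p pics; cat > h.py <<'E'
import numpy as np, cv2
from plant import readout, eyes, ticket, ctrl
def cap(n,tag):
    c=eyes.capture(n); cv2.imwrite(f'pics/{tag}.png',c['image'][:,:,::-1]); np.savez(f'pics/{tag}.npz',**c); return c
def world(c,u,v,z=None):
    K=np.array(c['camera_matrix']);E=np.array(c['extrinsics'])
    d=np.array([(u-K[0,2])/K[0,0],-(v-K[1,2])/K[1,1],-1.])
    R=E[:3,:3].T;o=-R@E[:3,3]
    if z is None:
        return o+R@d*c['z_map'][int(round(v)),int(round(u))]
    w=R@d; return o+w*(z-o[2])/w[2]
def st():
    s=readout.observe(); 
    print('t',round(s['clock'],2),'p',np.round(s['ee_pos'],4),'q',np.round(s['orientation'],4),'F',np.round(s['wrist_force'],2),'w',round(s['width'],3),'j',np.round(s['joints'],3)); return s
E
python3 - <<'E'
from h import *
st(); print(ctrl.tcp_to_tips)
for n in('scene','top'):
    c=cap(n,n+'0'); print(c['camera_matrix'],c['extrinsics'],c.keys())
st()
E
```

```text
t 0.0 p [0.157  0.5268 0.2448] q [ 8.018e-01  5.976e-01 -5.000e-04  3.000e-04] F [ 0.04 -0.25  0.04] w 0.997 j [ 1.196  0.351  1.652  0.     1.139 -0.085]
0.014
[[386.94565735   0.         255.52842626]
 [  0.         386.94565735 186.07453605]
 [  0.           0.           1.        ]] [[ 0.85388506 -0.52045158 -0.00323531 -0.49566157]
 [ 0.22175007  0.35817905  0.90693698 -0.14664655]
 [-0.47085796 -0.77513736  0.42125391 -0.76711299]
 [ 0.          0.          0.          1.        ]] dict_keys(['image', 'z_map', 'camera_matrix', 'extrinsics'])
[[484.18753192   0.         263.67133859]
 [  0.         484.18753192 189.33439672]
 [  0.           0.           1.        ]] [[ 0.00592763 -0.99987419 -0.01471265 -0.08018696]
 [ 0.9971357   0.00480073  0.07548084 -0.50471973]
 [-0.07540071 -0.01511793  0.99703871 -1.2892333 ]
 [ 0.          0.          0.          1.        ]] dict_keys(['image', 'z_map', 'camera_matrix', 'extrinsics'])
t 0.1 p [0.1571 0.5268 0.2448] q [ 8.018e-01  5.976e-01 -4.000e-04  3.000e-04] F [-0.43  0.15 -0.78] w 1.0 j [ 1.196  0.351  1.652  0.     1.139 -0.085]
```

View pics/scene0.png

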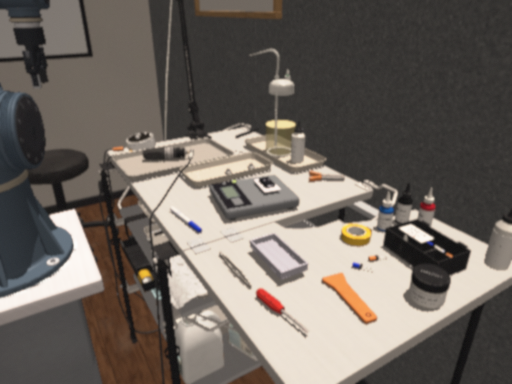

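View pics/top0.png

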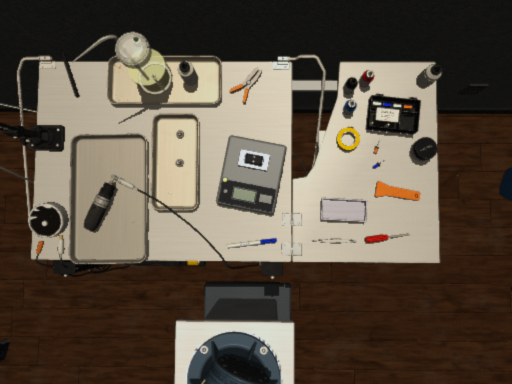

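```bash
python3 - <<'E'
from h import *
c=np.load('pics/top0.npz'); im=c['image'][:,:,::-1]
cr=np.ascontiguousarray(im[105:270,145:405]);cv2.imwrite('pics/topz.png',cv2.resize(cr,None,fx=3,fy=3,interpolation=cv2.INTER_CUBIC))
c=np.load('pics/scene0.npz'); im=c['image'][:,:,::-1]
cr=np.ascontiguousarray(im[130:300,150:350]);cv2.imwrite('pics/scenez.png',cv2.resize(cr,None,fx=3.5,fy=3.5,interpolation=cv2.INTER_CUBIC))
E
```

```text
(no output)
```

View pics/topz.png

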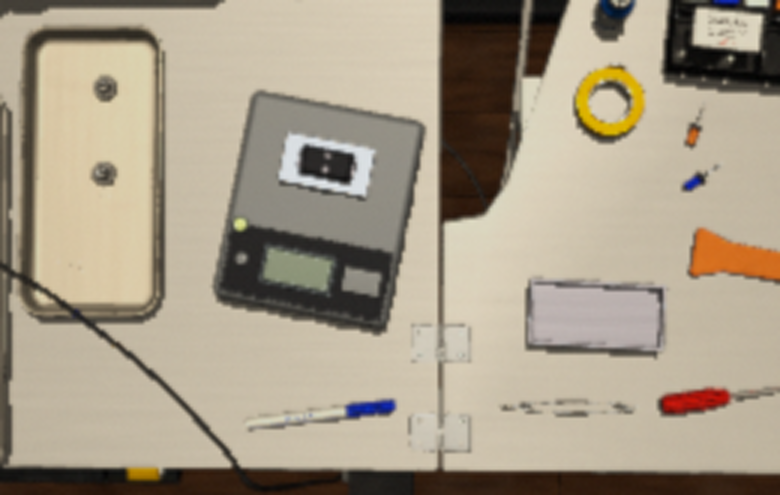

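View pics/scenez.png

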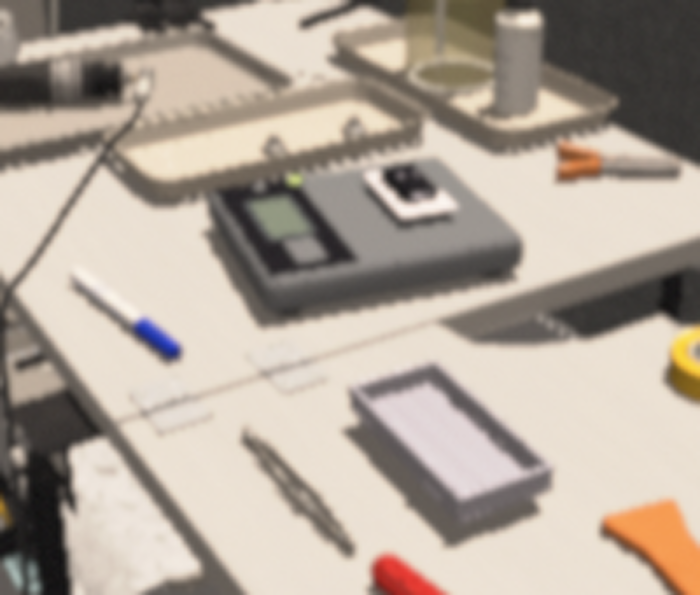

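```bash
python3 - <<'E'
from h import *
c=dict(np.load('pics/top0.npz')); im=c['image']
E=c['extrinsics'];print('cam',-E[:3,:3].T@E[:3,3])
hsv=cv2.cvtColor(im,cv2.COLOR_RGB2HSV)
for n,(u,v) in dict(pan=(343,210),panrim=(343,200),table=(310,230),plate=(240,158),spig=(254,158),scale=(240,145),key=(265,198),nub=(180,134),trayfl=(180,180),scedge=(222,200),panel=(252,205)).items():
    print(n,im[v,u],hsv[v,u],c['z_map'][v,u],np.round(world(c,u,v),4))
for v in (195,197,198,199,200,201,202,210): print(v,im[v,335:340].tolist())
E
```

```text
cam [ 0.40654028 -0.09724439  1.3223324 ]
pan [187 177 174] [  7  18 187] 1.2972714 [ 0.4504 -0.2904  0.0216]
panrim [116 109 108] [  4  18 116] 1.3003316 [ 0.4773 -0.2907  0.0206]
table [206 195 174] [ 20  40 206] 1.3175342 [ 0.3963 -0.2039 -0.0015]
plate [217 222 225] [101   9 225] 1.2887529 [ 0.5865 -0.0144  0.0446]
spig [55 53 52] [10 14 55] 1.2759792 [ 0.5849 -0.0521  0.0567]
scale [144 141 131] [ 23  23 144] 1.3063349 [ 0.6239 -0.0131  0.0298]
key [144 141 131] [ 23  23 144] 1.2843996 [ 0.4805 -0.0815  0.0399]
nub [100  93  80] [ 20  51 100] 1.3291527 [0.6569 0.1532 0.012 ]
trayfl [219 201 169] [ 19  58 219] 1.3340418 [ 0.5314  0.1536 -0.0024]
scedge [36 35 34] [15 14 36] 1.2913492 [0.4749 0.0333 0.0343]
panel [40 38 37] [10 19 40] 1.2926763 [ 0.4621 -0.0467  0.0308]
195 [[204, 194, 172], [204, 192, 171], [203, 191, 170], [203, 191, 170], [202, 191, 169]]
197 [[195, 185, 165], [194, 184, 164], [193, 182, 162], [192, 182, 162], [192, 181, 162]]
198 [[155, 145, 136], [156, 147, 135], [153, 145, 133], [156, 147, 137], [158, 149, 138]]
199 [[115, 108, 106], [119, 112, 108], [123, 117, 114], [139, 132, 129], [156, 150, 147]]
200 [[115, 108, 107], [115, 108, 107], [116, 109, 106], [117, 111, 110], [120, 114, 112]]
201 [[185, 174, 171], [184, 174, 172], [185, 175, 172], [185, 174, 172], [184, 174, 171]]
202 [[190, 180, 177], [190, 180, 177], [190, 181, 178], [191, 181, 180], [190, 180, 177]]
210 [[186, 177, 175], [187, 177, 175], [187, 177, 175], [187, 178, 176], [187, 177, 175]]
```

```bash
cat > meas.py <<'E'
from h import *
def proj(c,p):
    K=c['camera_matrix'];E=c['extrinsics'];q=E[:3,:3]@np.array(p)+E[:3,3]
    return np.array([K[0,0]*q[0]/-q[2]+K[0,2],K[1,1]*-q[1]/-q[2]+K[1,2]])
def rect(c,mask,roi,z,name,S=8):
    u0,v0,u1,v1=roi
    cr=cv2.resize(mask[v0:v1,u0:u1].astype(np.float32),None,fx=S,fy=S,interpolation=cv2.INTER_LINEAR)
    cs,_=cv2.findContours((cr>.5).astype(np.uint8),cv2.RETR_EXTERNAL,cv2.CHAIN_APPROX_NONE)
    k=max(cs,key=cv2.contourArea)[:,0].astype(float)
    px=(k+.5)/S-.5+[u0,v0]
    P=np.array([world(c,a,b,z)[:2] for a,b in px])
    r=cv2.minAreaRect((P*1000).astype(np.float32))
    m=cv2.moments((P*1000).astype(np.float32)); 
    print(name,'rect c',np.round(r[0],1),'size',np.round(r[1],1),'ang',round(r[2],2),'centroid',round(m['m10']/m['m00'],1),round(m['m01']/m['m00'],1))
    return r,P
E
python3 - <<'E'
from meas import *
c=dict(np.load('pics/top0.npz')); im=c['image'].astype(int)
S=cv2.cvtColor(c['image'],cv2.COLOR_RGB2HSV)[:,:,1];V=im.max(2)
big=cv2.GaussianBlur
soft=lambda g,a,b:np.clip((g-a)/(b-a),0,1)
rb=im[:,:,0]-im[:,:,2]
# pan floor
r=(315,192,372,230)
rect(c,soft(V-1.0*0,140,170)*soft(-rb.astype(float),-26,-18),r,.0155,'panfloor')
rect(c,soft(-rb.astype(float),-26,-18),r,.028,'panall')
r=(235,142,275,175)
rect(c,soft(V,150,200),r,.045,'plate')
rect(c,soft(-V.astype(float),-150,-80),(243,151,266,168),.056,'spigot')
rect(c,soft(V,70,120),(256,191,276,207),.0385,'key')
rect(c,soft(V,70,120),(221,186,231,196),.038,'power')
rect(c,soft(-rb.astype(float),-42,-34),(217,128,292,222),.034,'scale')
for n,(u,v) in dict(n1=(180,134),n2=(180,163)).items():
    rect(c,soft(-V.astype(float),-190,-150),(u-8,v-8,u+9,v+9),.006,n)
E
```

```text
panfloor rect c [ 452.5 -292.5] size [121.2  59.2] ang 86.92 centroid 450.3 -289.7
panall rect c [ 449.3 -289.7] size [124.9  66.5] ang 87.61 centroid 449.4 -289.6
plate rect c [583.  -50.2] size [80.6 44.7] ang 79.59 centroid 583.1 -50.1
spigot rect c [582.1 -50.4] size [49.2 27.6] ang 77.7 centroid 581.7 -50.6
key rect c [479.4 -81.4] size [33.3 21.3] ang 78.84 centroid 479.4 -81.4
power rect c [499.4  25.2] size [8.2 9. ] ang 83.58 centroid 499.5 25.2
scale rect c [544.4 -50.9] size [252.8 201.9] ang 0.17 centroid 544.9 -51.4
n1 rect c [657.6 155.3] size [22.5 23.4] ang 45.87 centroid 657.7 155.3
n2 rect c [578.9 155.1] size [21.8 23.4] ang 0.24 centroid 578.5 154.8
```

```bash
cat > go.py <<'E'
from meas import *
from scipy.spatial.transform import Rotation as Ro
def plan(x,y,z,yaw):
    s=st();R=Ro.from_quat(s['orientation']).as_matrix();d=R.T@(np.array([x,y,z])-1000*np.array(s['ee_pos']))
    a=np.degrees(np.arctan2(R[1,0],R[0,0])); sp=(a-yaw+90)%180-90
    print('yaw now',round(a,2),'shift mm',np.round(d,1),'spin',round(np.radians(sp),3),'tilt',np.round(R[:,2],4))
if __name__=='__main__':
    import sys; plan(*map(float,sys.argv[1:]))
E
python3 go.py 449.5 -289.7 180 -2.7
```

```text
t 0.1 p [0.1571 0.5268 0.2448] q [ 8.018e-01  5.976e-01 -4.000e-04  3.000e-04] F [-0.43  0.15 -0.78] w 1.0 j [ 1.196  0.351  1.652  0.     1.139 -0.085]
yaw now 73.39 shift mm [-698.8  513.6   65.5] spin 1.328 tilt [-4.e-04 -9.e-04 -1.e+00]
```

```bash
python3 -m creep '[[-350,230,0,0.6,76],[-350,230,0,0.6,76],[-350,230,0,0.6,76],[-350,230,0,0.6,76],[-699,514,0,1.328,76],[-699,514,0,1.328,76],[-699,514,0,1.328,76],[-699,514,0,1.328,76],[-699,514,0,1.328,76],[-699,514,0,1.328,76],[-699,514,0,1.328,76],[-699,514,0,1.328,76]]'; python3 go.py 449.5 -289.7 90 -2.7
```

```text
clock: 1.3
ee_pos: [0.3555, -0.0406, 0.2454]
orientation: [1.0, -0.024, 0.0, 0.0]
wrist_force: [1.4, 0.9, 0.1]
width: 0.893
t 1.3 p [ 0.3555 -0.0406  0.2454] q [ 9.997e-01 -2.370e-02  3.000e-04  0.000e+00] F [1.43 0.92 0.11] w 0.893 j [-0.244 -0.015  2.097  0.     1.059 -0.197]
yaw now -2.72 shift mm [105.7 244.4 155.5] spin -0.0 tilt [ 5.e-04 -0.e+00 -1.e+00]
```

```bash
python3 -m creep '[[106,244,0,0,76],[106,244,0,0,76],[106,244,0,0,76],[106,244,0,0,76],[106,244,0,0,76],[106,244,100,0,76],[106,244,150,0,76],[106,244,150,0,76],[106,244,150,0,76],[106,244,150,0,76]]'; python3 go.py 449.5 -289.7 18 -2.7; python3 - <<'E'
from h import *
c=cap('top','top1');im=c['image'][:,:,::-1]
a=cv2.resize(np.ascontiguousarray(im[160:270,290:400]),None,fx=4,fy=4,interpolation=cv2.INTER_CUBIC)
c=cap('scene','sc1');im=c['image'][:,:,::-1]
b=cv2.resize(np.ascontiguousarray(im[190:300,210:320]),None,fx=4,fy=4,interpolation=cv2.INTER_CUBIC)
cv2.imwrite('pics/v1.png',cv2.resize(np.hstack([a,b]),(800,400)))
E
```

```text
clock: 2.3
ee_pos: [0.4498, -0.287, 0.0959]
orientation: [1.0, -0.024, -0.0, -0.0]
wrist_force: [-0.2, -0.4, -0.3]
width: 0.891
t 2.3 p [ 0.4498 -0.287   0.0959] q [ 9.997e-01 -2.350e-02 -5.000e-04 -4.000e-04] F [-0.2  -0.38 -0.25] w 0.891 j [-0.655  0.527  1.811  0.     0.805 -0.608]
yaw now -2.69 shift mm [-0.1  2.7 77.9] spin 0.0 tilt [-1.e-03  7.e-04 -1.e+00]
```

View pics/v1.png

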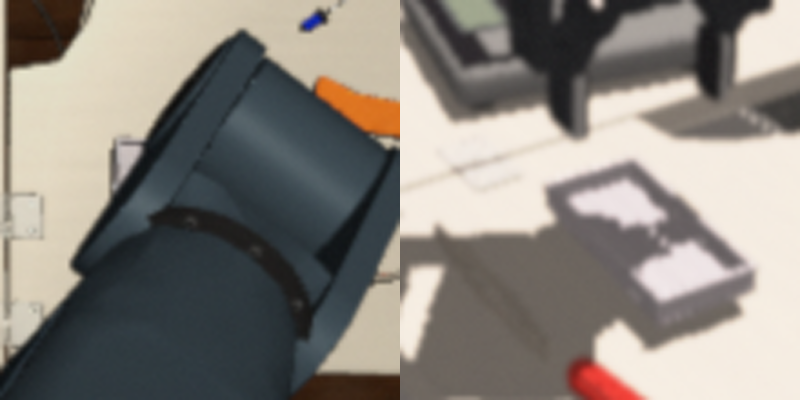

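```bash
python3 - <<'E'
from meas import *
c=dict(np.load('pics/scene0.npz'));im=c['image'].astype(int);V=im.max(2)
soft=lambda g,a,b:np.clip((g-a)/(b-a),0,1)
P=[]
for a,b in((352,388),(435,364),(550,470),(460,500)):
    P.append(world(c,a/3.5+150,b/3.5+130,.028)); print(np.round(P[-1]*1000,1))
P=np.array(P);print(P.mean(0)*1000,[np.linalg.norm(P[i]-P[i-1]) for i in range(4)])
rect(c,soft(V,170,205),(250,170,285,196),.045,'plate')
for p in ((.583,-.0502,.045),(.582,-.0505,.056),(.4793,-.0815,.0385)): print(proj(c,p))
cr=c['image'][125:200,225:300,::-1];cv2.imwrite('pics/plz.png',cv2.resize(cr,None,fx=8,fy=8,interpolation=cv2.INTER_CUBIC))
cr=c['image'][225:290,240:320,::-1];cv2.imwrite('pics/pnz.png',cv2.resize(cr,None,fx=8,fy=8,interpolation=cv2.INTER_CUBIC))
E
```

```text
[ 427.1 -232.7   28. ]
[ 482.  -236.2   28. ]
[ 475.2 -353.5   28. ]
[ 421.  -349.6   28. ]
[ 451.34122441 -292.99860252   28.        ] [np.float64(0.11704602528104162), np.float64(0.054966582897735525), np.float64(0.11752914419313812), np.float64(0.05434194539467351)]
plate rect c [597.6 -27.7] size [142.4  92.7] ang 54.76 centroid 610.8 -25.7
[266.59471979 183.9248337 ]
[266.36506428 180.09786073]
[236.84537048 200.74751969]
```

View pics/plz.png

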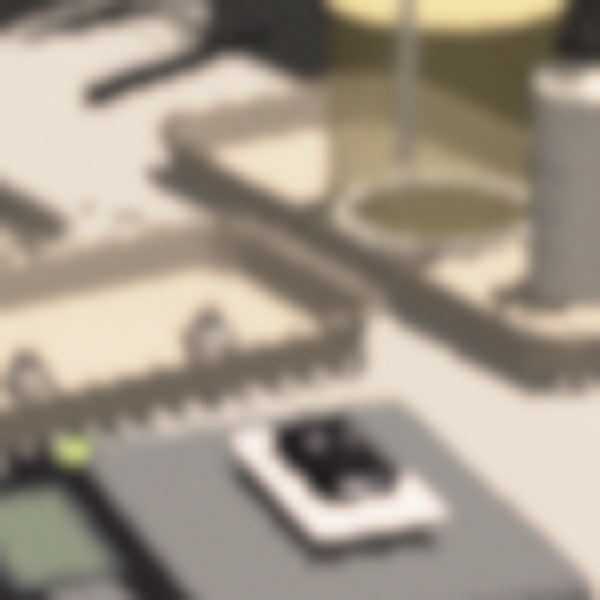

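View pics/pnz.png

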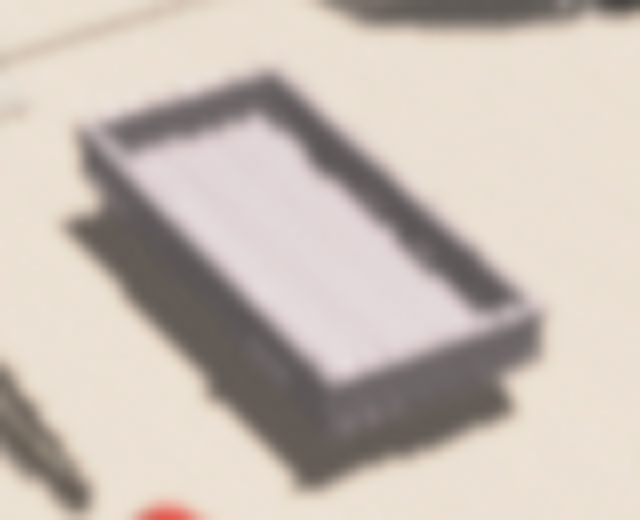

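```bash
python3 go.py 449.7 -291 17 -2.7
```

```text
t 2.4 p [ 0.451  -0.2877  0.098 ] q [ 0.9997 -0.0234  0.0015  0.0011] F [-0.17 -1.15  0.81] w 0.889 j [-0.655  0.523  1.81   0.     0.804 -0.608]
yaw now -2.68 shift mm [-1.4  3.2 81. ] spin 0.0 tilt [ 0.003  -0.0023 -1.    ]
```

```bash
python3 -m creep '[[-1,3,30,0,76],[-1,3,55,0,76],[-1,3,60,0,76],[-1,3,60,0,76],[-1,3,60,0,76]]'; python3 go.py 449.7 -291 17 -2.7;python3 - <<'E'
from h import *
c=cap('scene','sc2');im=c['image'][:,:,::-1]
cv2.imwrite('pics/v2.png',cv2.resize(np.ascontiguousarray(im[190:290,220:340]),None,fx=6,fy=6,interpolation=cv2.INTER_CUBIC))
E
```

```text
clock: 2.9
ee_pos: [0.4496, -0.2906, 0.0373]
orientation: [1.0, -0.023, 0.001, 0.001]
wrist_force: [0.4, -0.8, -0.5]
width: 0.888
t 2.9 p [ 0.4496 -0.2906  0.0373] q [ 9.997e-01 -2.340e-02  1.200e-03  9.000e-04] F [ 0.42 -0.77 -0.53] w 0.888 j [-0.661  0.629  1.826  0.     0.683 -0.614]
yaw now -2.68 shift mm [ 0.   0.4 20.3] spin 0.0 tilt [ 0.0023 -0.0018 -1.    ]
```

View pics/v2.png

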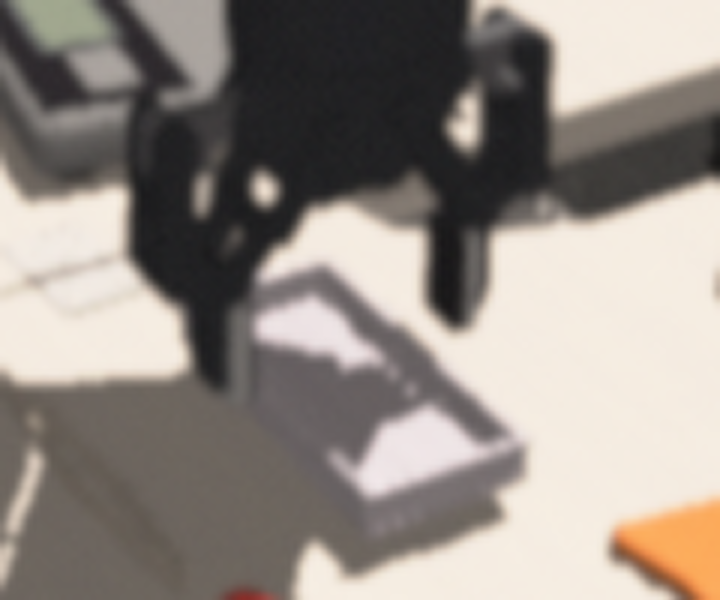

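```bash
python3 -m creep '[[0,0,12,0,76],[0,0,19,0,76],[0,0,19,0,76],[0,0,19,0,70],[0,0,19,0,60],[0,0,19,0,52],[0,0,19,0,52],[0,0,19,0,52]]'; python3 -m creep '[[0,0,0,0,52],[0,0,0,0,52],[0,0,0,0,52]]'; python3 -c "
from h import *
cap('scene','sc3');st()"
```

```text
clock: 3.75
ee_pos: [0.449, -0.2902, 0.0169]
orientation: [1.0, -0.023, 0.0, 0.0]
wrist_force: [0.8, 0.6, 3.8]
width: 0.664
clock: 4.05
ee_pos: [0.449, -0.2902, 0.0169]
orientation: [1.0, -0.023, 0.0, 0.0]
wrist_force: [0.8, 0.7, 4.8]
width: 0.665
t 4.1 p [ 0.449  -0.2903  0.0169] q [ 9.997e-01 -2.350e-02  4.000e-04  3.000e-04] F [0.71 0.81 5.15] w 0.667 j [-0.661  0.666  1.829 -0.     0.645 -0.614]
```

```bash
python3 -m creep '[[0,0,-20,0,52],[0,0,-60,0,52],[0,0,-100,0,52],[0,0,-110,0,52],[0,0,-110,0,52]]'; python3 go.py 582.7 -50.3 110 -10.5;python3 - <<'E'
from h import *
c=cap('scene','sc4');im=c['image'][:,:,::-1]
cv2.imwrite('pics/v4.png',cv2.resize(np.ascontiguousarray(im[150:270,220:340]),None,fx=5,fy=5,interpolation=cv2.INTER_CUBIC))
E
```

```text
clock: 4.6
ee_pos: [0.4491, -0.2904, 0.1275]
orientation: [1.0, -0.023, 0.001, 0.001]
wrist_force: [0.4, -0.7, -2.4]
width: 0.667
t 4.6 p [ 0.4491 -0.2904  0.1275] q [ 9.997e-01 -2.350e-02  1.100e-03  8.000e-04] F [ 0.36 -0.7  -2.37] w 0.667 j [-0.661  0.477  1.794 -0.     0.868 -0.614]
yaw now -2.69 shift mm [ 122.1 -246.1   17.4] spin 0.136 tilt [ 0.0022 -0.0017 -1.    ]
```

View pics/v4.png

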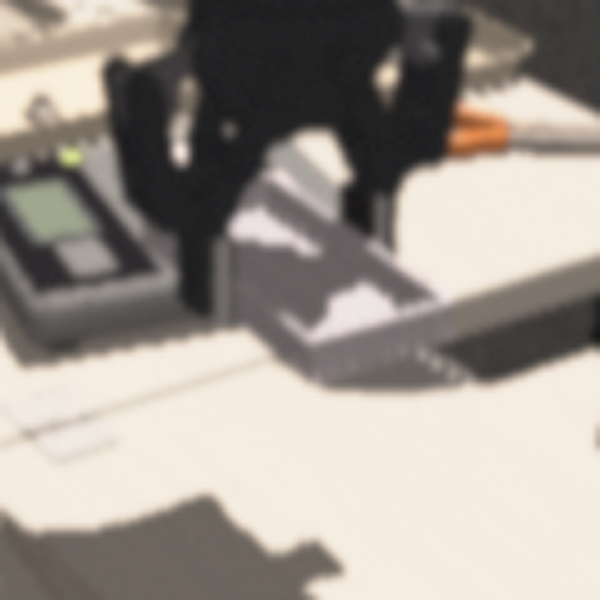

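```bash
cat > chk.py <<'E'
import sys
from meas import *
from scipy.spatial.transform import Rotation as Ro
# predicted rim corners of held pan in scene image
tag=sys.argv[1];dz=float(sys.argv[2]);dy=float(sys.argv[3]);u0,v0,w,h=map(int,sys.argv[4:8]);f=int(sys.argv[8])
c=dict(np.load(f'pics/{tag}.npz'));s=readout.observe();R=Ro.from_quat(s['orientation']).as_matrix();p=np.array(s['ee_pos'])
im=cv2.resize(np.ascontiguousarray(c['image'][v0:v0+h,u0:u0+w,::-1]),None,fx=f,fy=f,interpolation=cv2.INTER_CUBIC)
for x,y,z in((-29,-60,28),(29,-60,28),(-29,60,28),(29,60,28),(-29,-60,13),(29,-60,13)):
    q=p+R@(np.array([x,-(y+dy),-(z-dz)])/1000)
    a=proj(c,q);print((x,y,z),np.round(a,1),np.round((a-[u0,v0]+.5)*f))
    cv2.circle(im,tuple(int(t) for t in np.round((a-[u0,v0]+.5)*f)),2,(0,0,255),-1)
cv2.imwrite(f'pics/{tag}_chk.png',im)
E
python3 chk.py sc4 16.9 0 265 180 60 50 12
```

```text
(-29, -60, 28) [280.5 219.4] [192. 479.]
(29, -60, 28) [309.4 211.2] [539. 380.]
(-29, 60, 28) [246.8 191.7] [-213.  146.]
(29, 60, 28) [273.1 185.4] [103.  71.]
(-29, -60, 13) [280.3 227.3] [190. 573.]
(29, -60, 13) [308.9 218.8] [533. 472.]
```

View pics/sc4_chk.png

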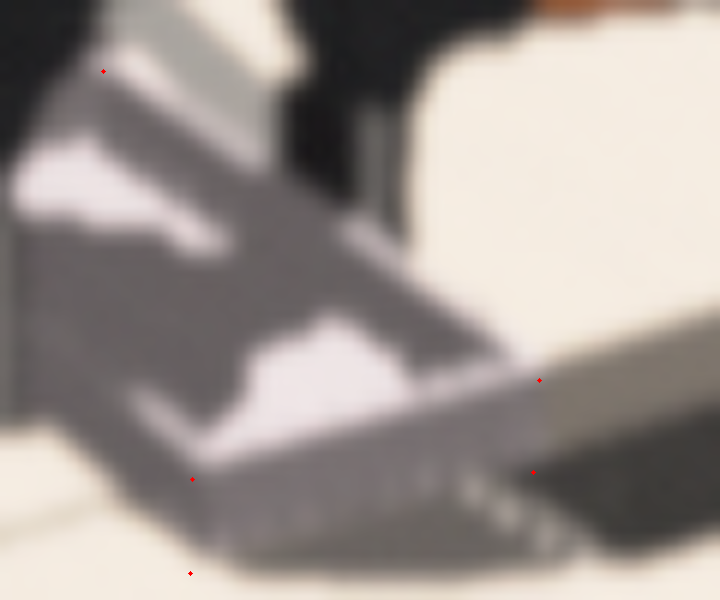

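```bash
sed -e "s/s=readout.observe();//" -e "s/R=Ro.from_quat(s\['orientation'\])/R=Ro.from_quat([0.9997,-0.0235,0.0004,0.0003])/" -e "s/p=np.array(s\['ee_pos'\])/p=np.array([.449,-.2903,.0169])/" chk.py > chk3.py; python3 chk3.py sc3 16.9 0 260 210 60 65 11
```

```text
(-29, -60, 28) [279.4 273.4] [219. 702.]
(29, -60, 28) [306.4 263.7] [516. 596.]
(-29, 60, 28) [247.8 240.6] [-129.  343.]
(29, 60, 28) [272.6 233.2] [144. 261.]
(-29, -60, 13) [279.2 280.2] [217. 778.]
(29, -60, 13) [306.  270.4] [512. 670.]
```

View pics/sc3_chk.png

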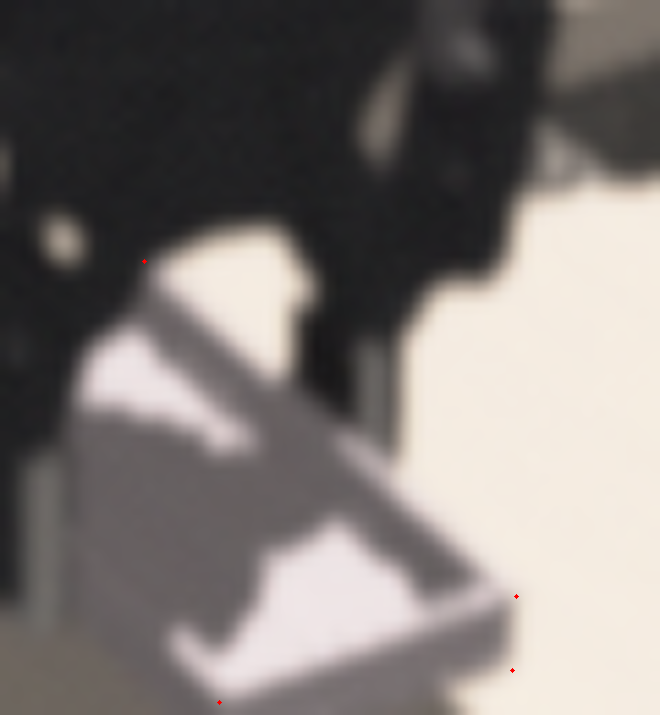

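```bash
python3 -m creep '[[40,-80,0,0.04,52],[75,-150,0,0.08,52],[105,-210,0,0.12,52],[122,-246,0,0.136,52],[122,-246,10,0.136,52],[122,-246,25,0.136,52],[122,-246,30,0.136,52],[122,-246,30,0.136,52],[122,-246,30,0.136,52]]'; python3 -m creep '[[0,0,0,0,52],[0,0,0,0,52]]';  python3 go.py 582.5 -50.5 87 -10.5;python3 - <<'E'
from h import *
cap('scene','sc5');st()
c=cap('top','top5');im=c['image'][:,:,::-1]
cv2.imwrite('pics/v5.png',cv2.resize(np.ascontiguousarray(im[110:230,200:330]),None,fx=5,fy=5,interpolation=cv2.INTER_CUBIC))
E
python3 chk.py sc5 16.9 0 225 120 80 80 9
```

```text
clock: 5.55
ee_pos: [0.5814, -0.0508, 0.0955]
orientation: [0.996, -0.092, -0.001, 0.0]
wrist_force: [-0.0, -0.4, -2.7]
width: 0.665
clock: 5.75
ee_pos: [0.582, -0.0508, 0.0967]
orientation: [0.996, -0.092, 0.0, 0.0]
wrist_force: [-0.3, 0.1, -2.1]
width: 0.665
t 5.75 p [ 0.582  -0.0508  0.0967] q [ 9.958e-01 -9.200e-02  3.000e-04  0.000e+00] F [-0.3   0.12 -2.12] w 0.665 j [-0.167  0.598  1.675 -0.     0.868  0.017]
yaw now -10.55 shift mm [ 0.4 -0.4  9.7] spin -0.001 tilt [ 6.e-04 -1.e-04 -1.e+00]
t 5.8 p [ 0.5821 -0.0507  0.0967] q [ 9.958e-01 -9.190e-02  3.000e-04  0.000e+00] F [-0.36 -0.33 -2.17] w 0.667 j [-0.167  0.598  1.675 -0.     0.868  0.018]
(-29, -60, 28) [264.9 171.4] [363. 467.]
(29, -60, 28) [287.6 167.9] [568. 436.]
(-29, 60, 28) [247.4 154.6] [206. 316.]
(29, 60, 28) [268.1 151.8] [393. 291.]
(-29, -60, 13) [264.8 177.3] [363. 520.]
(29, -60, 13) [287.4 173.7] [566. 488.]
```

View pics/v5.png

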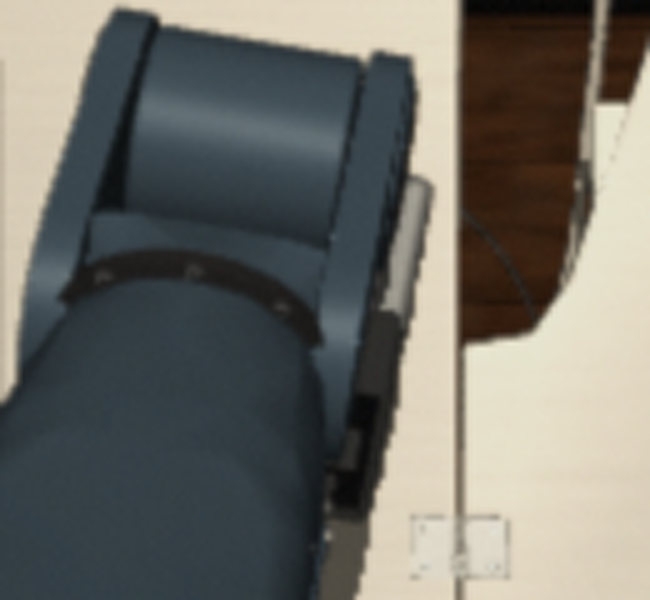

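View pics/sc5_chk.png

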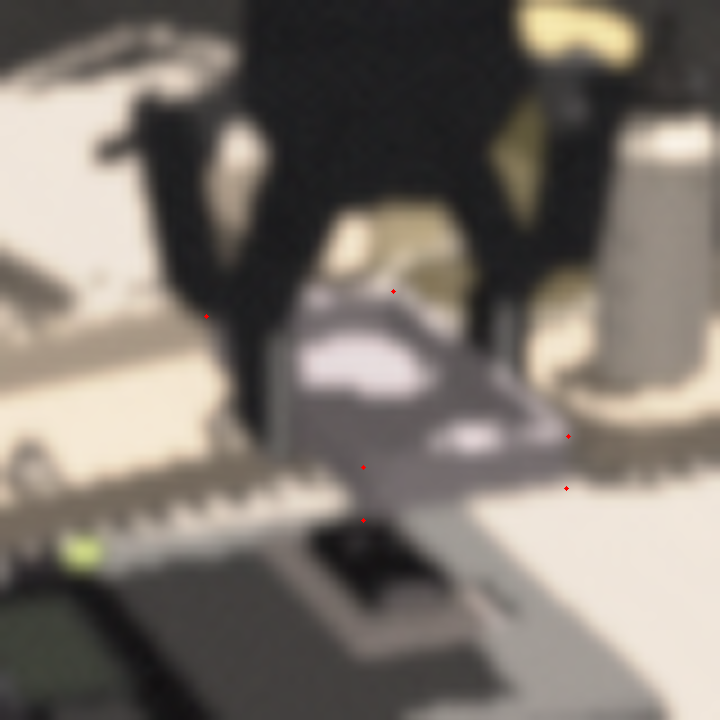

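```bash
python3 -m creep '[[0,0,5,0,52],[0,0,10,0,52],[0,0,16,0,52],[0,0,16,0,52],[0,0,16,0,52]]';  python3 go.py 582.5 -50.5 78 -10.5;python3 - <<'E'
from h import *
cap('scene','sc6');st()
E
python3 chk.py sc6 16.9 0 235 145 60 55 13
```

```text
clock: 6.35
ee_pos: [0.582, -0.05, 0.08]
orientation: [0.996, -0.091, -0.0, -0.0]
wrist_force: [0.4, 1.0, -1.7]
width: 0.667
t 6.35 p [ 0.582 -0.05   0.08 ] q [ 9.958e-01 -9.140e-02 -2.000e-04 -0.000e+00] F [ 0.44  1.   -1.7 ] w 0.667 j [-0.165  0.623  1.681 -0.     0.838  0.018]
yaw now -10.48 shift mm [0.6 0.4 2. ] spin 0.0 tilt [-5.e-04  1.e-04 -1.e+00]
t 6.4 p [ 0.5821 -0.05    0.0803] q [ 0.9958 -0.0914 -0.      0.    ] F [ 0.31  0.66 -1.51] w 0.67 j [-0.165  0.623  1.681 -0.     0.838  0.018]
(-29, -60, 28) [264.7 177.8] [393. 432.]
(29, -60, 28) [287.2 174.2] [686. 386.]
(-29, 60, 28) [247.3 160.5] [167. 208.]
(29, 60, 28) [267.9 157.6] [435. 170.]
(-29, -60, 13) [264.7 183.6] [392. 508.]
(29, -60, 13) [287.1 180. ] [683. 461.]
```

View pics/sc6_chk.png

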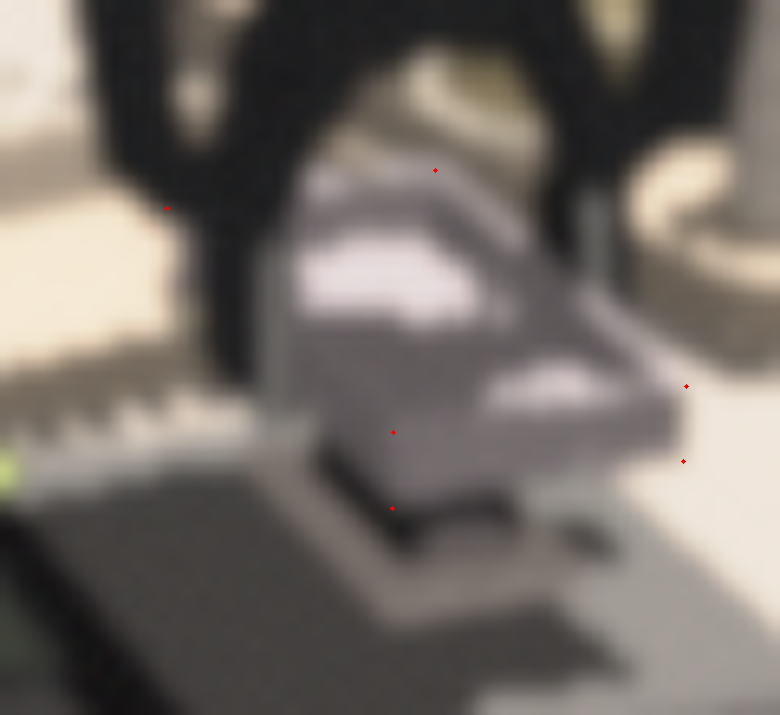

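```bash
python3 - <<'E'
from meas import *
c=dict(np.load('pics/sc6.npz'))
a=np.radians(-10.5);R=np.array([[np.cos(a),-np.sin(a)],[np.sin(a),np.cos(a)]])
for x,y,z in((-22,-40,45),(22,-40,45),(-22,40,45),(-22,-40,41)):
    q=np.r_[R@[x,y]+[582.8,-50.3],z]/1000;p=proj(c,q);print((x,y,z),np.round(p,1),np.round((p-[235,145]+.5)*13),'0:',np.round((p-[225,125]+.5)*8))
E
```

```text
(-22, -40, 45) [264.4 191.7] [389. 613.] 0: [320. 538.]
(22, -40, 45) [280.9 188.9] [604. 577.] 0: [451. 515.]
(-22, 40, 45) [252.9 179.3] [240. 452.] 0: [227. 438.]
(-22, -40, 41) [264.4 193.2] [389. 633.] 0: [319. 549.]
```

```bash
python3 -m creep '[[0.5,0.5,2,0,52],[0.5,0.5,4,0,52],[0.5,0.5,6,0,52],[0.5,0.5,6,0,52]]'; python3 -m creep '[[0,0,1,0,52],[0,0,2,0,52],[0,0,2,0,52]]';python3 -m creep '[[0,0,1,0,52],[0,0,1,0,52]]';python3 go.py 582.5 -50.7 70 -10.5
```

```text
clock: 6.8
ee_pos: [0.5823, -0.0506, 0.074]
orientation: [0.996, -0.091, -0.0, -0.0]
wrist_force: [-0.2, -0.6, -1.6]
width: 0.663
clock: 7.1
ee_pos: [0.5824, -0.0506, 0.0722]
orientation: [0.996, -0.091, -0.0, -0.0]
wrist_force: [0.5, 0.2, -1.8]
width: 0.663
clock: 7.3
ee_pos: [0.5825, -0.0506, 0.0712]
orientation: [0.996, -0.091, -0.0, -0.0]
wrist_force: [0.5, -0.1, -1.7]
width: 0.663
t 7.3 p [ 0.5825 -0.0506  0.0712] q [ 0.9958 -0.0914 -0.     -0.    ] F [ 0.52 -0.15 -1.74] w 0.663 j [-0.166  0.638  1.683  0.     0.821  0.017]
yaw now -10.49 shift mm [0.1 0.1 1.2] spin 0.0 tilt [-1.e-04  0.e+00 -1.e+00]
```

```bash
for i in 1 2; do :; done; python3 -m creep '[[0,0,1,0,52],[0,0,1,0,52]]'; python3 -m creep '[[0,0,1,0,52],[0,0,1,0,52]]';python3 -m creep '[[0,0,1,0,52],[0,0,1,0,52]]';
```

```text
clock: 7.5
ee_pos: [0.5824, -0.0506, 0.0702]
orientation: [0.996, -0.091, -0.0, -0.0]
wrist_force: [0.4, -0.6, -1.8]
width: 0.667
clock: 7.7
ee_pos: [0.5824, -0.0506, 0.0692]
orientation: [0.996, -0.091, -0.0, 0.0]
wrist_force: [0.2, 0.0, -1.1]
width: 0.666
clock: 7.9
ee_pos: [0.5824, -0.0506, 0.0682]
orientation: [0.996, -0.091, -0.0, -0.0]
wrist_force: [0.7, 0.1, -3.0]
width: 0.664
```

```bash
python3 -m creep '[[0,0,1,0,52],[0,0,1,0,52]]'; python3 -m creep '[[0,0,1,0,52],[0,0,1,0,52]]';python3 -m creep '[[0,0,1,0,52],[0,0,1,0,52]]';
```

```text
clock: 8.1
ee_pos: [0.5825, -0.0506, 0.0672]
orientation: [0.996, -0.091, 0.0, -0.0]
wrist_force: [0.2, -0.4, -1.2]
width: 0.665
clock: 8.3
ee_pos: [0.5826, -0.0505, 0.0664]
orientation: [0.996, -0.091, 0.0, -0.0]
wrist_force: [0.3, 1.0, 0.3]
width: 0.664
clock: 8.5
ee_pos: [0.5827, -0.0505, 0.0654]
orientation: [0.996, -0.091, 0.0, -0.0]
wrist_force: [-0.7, 1.9, 0.8]
width: 0.669
```

```bash
python3 - <<'E'
from h import *
c=cap('scene','sc7');im=c['image'][:,:,::-1]
cv2.imwrite('pics/v7.png',cv2.resize(np.ascontiguousarray(im[145:200,235:295]),None,fx=12,fy=12,interpolation=cv2.INTER_CUBIC));st()
E
```

```text
t 8.55 p [ 0.5827 -0.0505  0.0654] q [ 9.958e-01 -9.140e-02  2.000e-04 -1.000e-04] F [0.32 1.71 1.81] w 0.664 j [-0.166  0.647  1.684  0.     0.81   0.017]
```

View pics/v7.png

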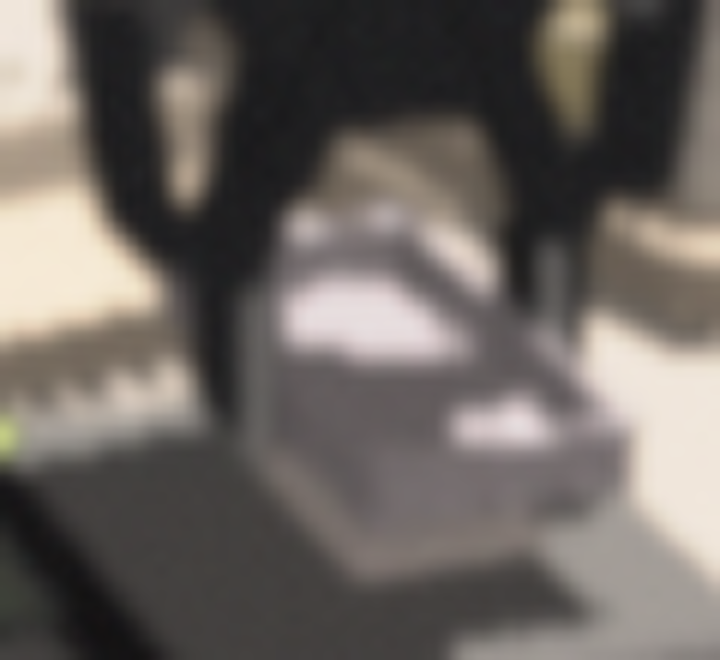

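```bash
python3 -m creep '[[0,-0.4,1,0,52],[0,-0.4,1,0,52]]'; python3 -m creep '[[0,0,1,0,52],[0,0,1,0,52]]';python3 -m creep '[[0,0,0.5,0,52],[0,0,0.5,0,52]]';
```

```text
clock: 8.75
ee_pos: [0.5827, -0.0502, 0.0644]
orientation: [0.996, -0.091, 0.0, -0.0]
wrist_force: [0.5, 1.2, 2.6]
width: 0.666
clock: 8.95
ee_pos: [0.5827, -0.0502, 0.0634]
orientation: [0.996, -0.091, 0.0, -0.0]
wrist_force: [0.2, 1.3, 4.1]
width: 0.663
clock: 9.15
ee_pos: [0.5827, -0.0502, 0.0629]
orientation: [0.996, -0.091, 0.0, 0.0]
wrist_force: [0.3, 1.6, 5.2]
width: 0.667
```

```bash
python3 -m creep '[[0,-0.2,0.6,0,52],[0,-0.2,0.6,0,52]]'; python3 -m creep '[[0,0,0.6,0,52],[0,0,0.6,0,52]]';python3 -m creep '[[0,0,0.6,0,52],[0,0,0.6,0,52]]';
```

```text
clock: 9.35
ee_pos: [0.5828, -0.0501, 0.0624]
orientation: [0.996, -0.091, 0.0, 0.0]
wrist_force: [0.6, 0.8, 5.8]
width: 0.664
clock: 9.55
ee_pos: [0.5828, -0.0501, 0.0619]
orientation: [0.996, -0.091, 0.0, 0.0]
wrist_force: [0.5, 1.0, 7.9]
width: 0.663
clock: 9.75
ee_pos: [0.5828, -0.0501, 0.061]
orientation: [0.996, -0.091, 0.0, 0.0]
wrist_force: [2.2, 1.4, 1.4]
width: 0.668
```

```bash
python3 -m creep '[[0,0,0.6,0,52],[0,0,0.6,0,52]]'; python3 -m creep '[[0,0,0.6,0,52],[0,0,0.6,0,52],[0,0,0.6,0,52]]';python3 -m creep '[[0,0,0.6,0,52],[0,0,0.6,0,52]]'; python3 -m creep '[[0,0,0.6,0,52],[0,0,0.6,0,52]]'
```

```text
clock: 9.95
ee_pos: [0.5828, -0.0501, 0.0604]
orientation: [0.996, -0.091, 0.0, 0.0]
wrist_force: [2.0, 0.9, 3.3]
width: 0.667
clock: 10.25
ee_pos: [0.5828, -0.0501, 0.06]
orientation: [0.996, -0.091, 0.0, 0.0]
wrist_force: [2.3, 1.4, 4.8]
width: 0.664
clock: 10.45
ee_pos: [0.5828, -0.0501, 0.0595]
orientation: [0.996, -0.091, 0.0, 0.0]
wrist_force: [0.3, 1.3, 6.5]
width: 0.662
clock: 10.65
ee_pos: [0.5828, -0.0501, 0.0589]
orientation: [0.996, -0.091, 0.0, 0.0]
wrist_force: [0.7, 1.1, 6.9]
width: 0.665
```

```bash
python3 -m creep '[[0,0,-1,0,52],[0,0,-2,0,52],[0,0,-2,0,52]]'; python3 -m creep '[[0,0,0,0,60],[0,0,0,0,68],[0,0,0,0,76],[0,0,0,0,82],[0,0,0,0,82],[0,0,0,0,82]]'; python3 -m creep '[[0,0,-20,0,82],[0,0,-60,0,82],[0,0,-60,0,82],[0,0,-60,0,82]]'; python3 go.py 479.4 -82 70 -10.5;python3 - <<'E'
from h import *
c=cap('scene','sc8');im=c['image'][:,:,::-1]
cv2.imwrite('pics/v8.png',cv2.resize(np.ascontiguousarray(im[130:210,210:300]),None,fx=8,fy=7,interpolation=cv2.INTER_CUBIC));st()
E
```

```text
clock: 10.95
ee_pos: [0.5828, -0.0501, 0.0607]
orientation: [0.996, -0.091, 0.0, 0.0]
wrist_force: [2.9, -0.3, 3.7]
width: 0.668
clock: 11.55
ee_pos: [0.5825, -0.05, 0.0605]
orientation: [0.996, -0.091, -0.0, 0.0]
wrist_force: [0.4, -1.2, 0.6]
width: 0.959
clock: 11.95
ee_pos: [0.5829, -0.0501, 0.1213]
orientation: [0.996, -0.091, 0.001, 0.0]
wrist_force: [-0.2, 0.2, -0.6]
width: 0.963
t 11.95 p [ 0.5829 -0.0501  0.1213] q [ 9.958e-01 -9.130e-02  8.000e-04  1.000e-04] F [-0.2   0.18 -0.55] w 0.963 j [-0.165  0.563  1.662 -0.     0.915  0.018]
yaw now -10.48 shift mm [-96.1  50.2  51.1] spin 0.0 tilt [ 1.7e-03 -3.0e-04 -1.0e+00]
t 12.0 p [ 0.5823 -0.05    0.1203] q [ 9.958e-01 -9.140e-02 -2.000e-04 -0.000e+00] F [ 0.67 -0.02 -0.36] w 0.963 j [-0.165  0.564  1.663 -0.     0.915  0.018]
```

View pics/v8.png

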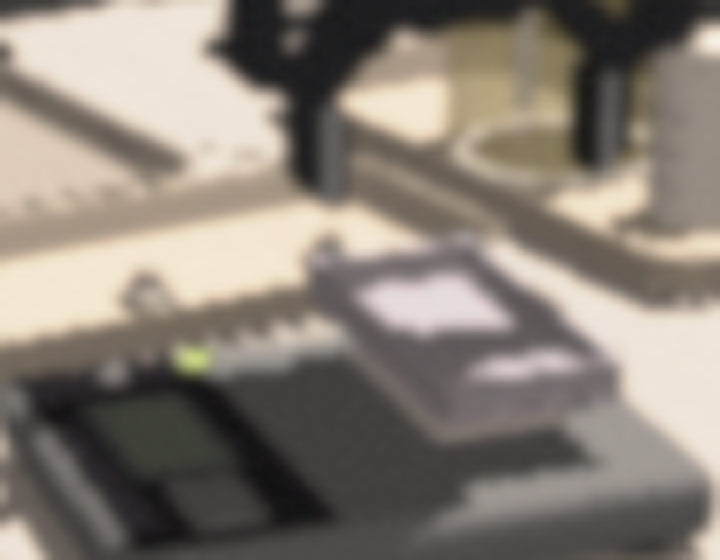

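```bash
python3 -m creep '[[-48,25,0,0,0],[-96,50,0,0,0],[-96,50,0,0,0],[-96,50,20,0,0],[-96,50,40,0,0],[-96,50,50,0,0],[-96,50,50,0,0],[-96,50,50,0,0],[-96,50,50,0,0]]'; python3 go.py 479.4 -82 53 -10.5;python3 - <<'E'
from h import *
c=cap('scene','sc9');im=c['image'][:,:,::-1]
cv2.imwrite('pics/v9.png',cv2.resize(np.ascontiguousarray(im[140:220,200:290]),None,fx=8,fy=7,interpolation=cv2.INTER_CUBIC));st()
E
```

```text
clock: 12.9
ee_pos: [0.4796, -0.0818, 0.0712]
orientation: [0.996, -0.091, 0.0, 0.0]
wrist_force: [0.5, 0.4, 0.7]
width: -0.0
t 12.9 p [ 0.4796 -0.0818  0.0712] q [ 9.958e-01 -9.130e-02  5.000e-04  1.000e-04] F [0.55 0.41 0.66] w -0.0 j [-0.265  0.505  1.944 -0.     0.691 -0.082]
yaw now -10.48 shift mm [-0.1  0.3 18.2] spin 0.0 tilt [ 9.e-04 -3.e-04 -1.e+00]
t 12.95 p [ 0.4795 -0.0817  0.0712] q [ 9.958e-01 -9.130e-02  5.000e-04  1.000e-04] F [ 0.73 -0.11 -0.66] w -0.001 j [-0.265  0.505  1.944  0.     0.691 -0.082]
```

View pics/v9.png

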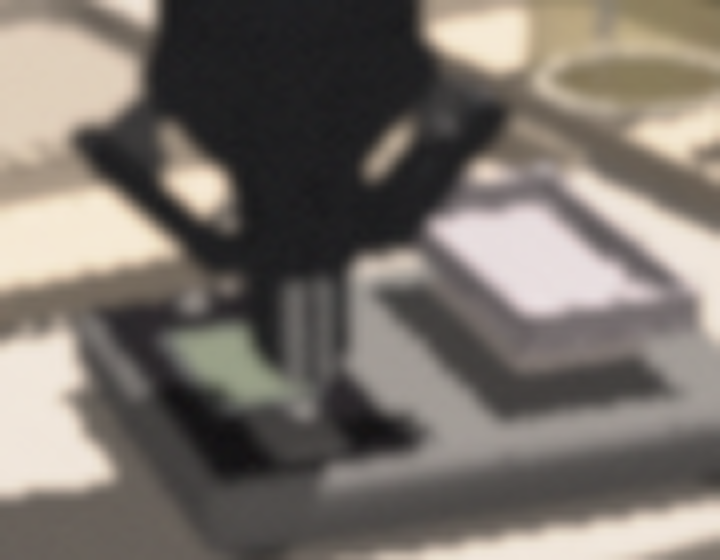

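```bash
python3 -m creep '[[0,0,6,0,0],[0,0,12,0,0],[0,0,16,0,0],[0,0,16,0,0],[0,0,16,0,0]]'; python3 -m creep '[[0,0,1,0,0],[0,0,1,0,0]]'; python3 -m creep '[[0,0,1,0,0],[0,0,1,0,0]]'; python3 -m creep '[[0,0,0.6,0,0],[0,0,0.6,0,0]]'
```

```text
clock: 13.45
ee_pos: [0.4791, -0.0817, 0.0545]
orientation: [0.996, -0.091, -0.0, -0.0]
wrist_force: [0.4, 0.4, -0.3]
width: 0.003
clock: 13.65
ee_pos: [0.4791, -0.0817, 0.0536]
orientation: [0.996, -0.091, 0.0, 0.0]
wrist_force: [-0.4, -0.3, 0.2]
width: -0.001
clock: 13.85
ee_pos: [0.4791, -0.0817, 0.0526]
orientation: [0.996, -0.091, 0.0, 0.0]
wrist_force: [-0.3, 0.3, -0.3]
width: 0.003
clock: 14.05
ee_pos: [0.4792, -0.0817, 0.0521]
orientation: [0.996, -0.091, 0.0, 0.0]
wrist_force: [-0.2, -0.2, 2.6]
width: 0.003
```

```bash
python3 -m creep '[[0,0,0.7,0,0],[0,0,0.7,0,0]]'; python3 -m creep '[[0,0,0.7,0,0],[0,0,0.7,0,0]]'; python3 -m creep '[[0,0,0.6,0,0],[0,0,0.6,0,0]]'
```

```text
clock: 14.25
ee_pos: [0.4792, -0.0817, 0.0514]
orientation: [0.996, -0.091, 0.0, 0.0]
wrist_force: [-1.1, -0.7, 3.6]
width: 0.001
clock: 14.45
ee_pos: [0.4792, -0.0817, 0.0507]
orientation: [0.996, -0.091, 0.0, 0.0]
wrist_force: [-0.2, 0.0, 5.6]
width: 0.0
clock: 14.65
ee_pos: [0.4792, -0.0817, 0.0501]
orientation: [0.996, -0.091, 0.0, 0.0]
wrist_force: [-1.2, 0.6, 5.0]
width: -0.001
```

```bash
python3 -m creep '[[0,0,0.3,0,0],[0,0,0.3,0,0]]'; python3 -m creep '[[0,0,0.3,0,0],[0,0,0.3,0,0]]'
```

```text
clock: 14.85
ee_pos: [0.4792, -0.0818, 0.05]
orientation: [0.996, -0.091, 0.0, 0.0]
wrist_force: [-2.6, 0.2, 8.4]
width: 0.002
clock: 15.05
ee_pos: [0.4792, -0.0817, 0.0499]
orientation: [0.996, -0.091, 0.0, 0.0]
wrist_force: [-2.8, 0.4, 13.2]
width: 0.002
```

```bash
python3 -m creep '[[0,0,-0.1,0,0],[0,0,-0.1,0,0],[0,0,-0.1,0,0],[0,0,-0.1,0,0],[0,0,-0.1,0,0],[0,0,-0.1,0,0],[0,0,-0.1,0,0]]'; python3 -m creep '[[0,0,-10,0,0],[0,0,-50,0,0],[0,0,-90,0,0],[0,0,-90,0,0]]'; python3 go.py 578.7 154.9 140 0; python3 - <<'E'
from h import *
c=dict(np.load('pics/top0.npz'));im=c['image'][:,:,::-1]
cv2.imwrite('pics/v10.png',cv2.resize(np.ascontiguousarray(im[110:220,145:215]),None,fx=5,fy=5,interpolation=cv2.INTER_CUBIC))
c=cap('scene','sc10');im=c['image'][:,:,::-1]
cv2.imwrite('pics/v11.png',cv2.resize(np.ascontiguousarray(im[130:220,180:300]),None,fx=6,fy=6,interpolation=cv2.INTER_CUBIC))
E
```

```text
clock: 15.75
ee_pos: [0.4792, -0.0817, 0.05]
orientation: [0.996, -0.091, 0.0, 0.0]
wrist_force: [-3.8, 0.7, 11.3]
width: -0.002
clock: 16.15
ee_pos: [0.4812, -0.0822, 0.1439]
orientation: [0.996, -0.091, 0.004, 0.001]
wrist_force: [0.3, -0.3, -0.1]
width: -0.002
t 16.15 p [ 0.4812 -0.0822  0.1439] q [ 9.958e-01 -9.130e-02  3.600e-03  6.000e-04] F [ 0.32 -0.34 -0.15] w -0.002 j [-0.265  0.377  1.906 -0.     0.851 -0.082]
yaw now -10.48 shift mm [  52.7 -250.9    4.2] spin -0.183 tilt [ 0.007  -0.0019 -1.    ]
```

View pics/v10.png

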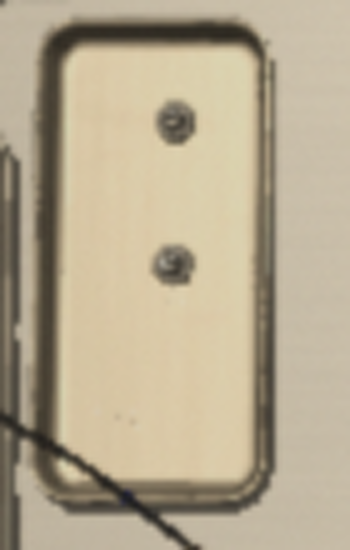

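View pics/v11.png

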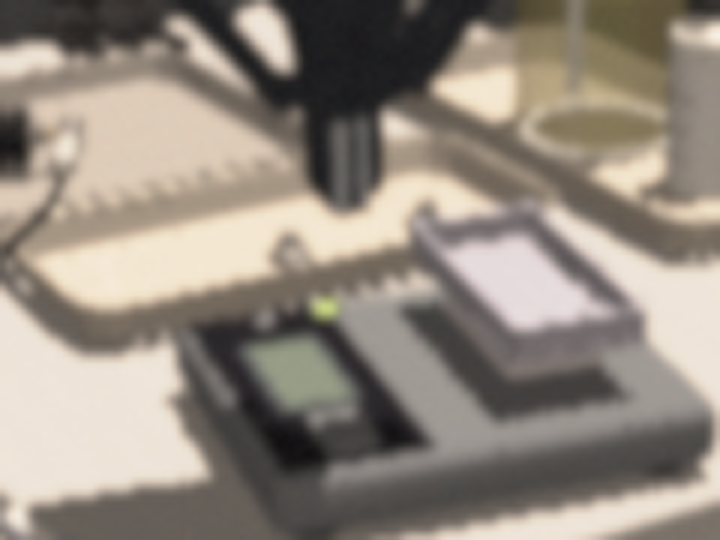

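```bash
python3 -m creep '[[10,-50,0,-0.15,46],[20,-100,0,-0.3,46],[30,-150,0,-0.45,46],[45,-200,0,-0.6,46],[53,-251,0,-0.75,46],[53,-251,0,-0.9,46],[53,-251,0,-1.05,46],[53,-251,10,-1.2,46],[53,-251,30,-1.35,46],[53,-251,40,-1.5,46],[53,-251,50,-1.571,46],[53,-251,50,-1.571,46]]'; python3 -m creep '[[0,0,0,0,46],[0,0,0,0,46]]'; python3 go.py 578.7 154.9 16 79.5; python3 - <<'E'
from h import *
c=cap('scene','sc12');im=c['image'][:,:,::-1]
cv2.imwrite('pics/v12.png',cv2.resize(np.ascontiguousarray(im[100:200,180:300]),None,fx=6,fy=6,interpolation=cv2.INTER_CUBIC))
E
```

```text
clock: 17.4
ee_pos: [0.5754, 0.1552, 0.087]
orientation: [0.768, 0.64, -0.002, -0.001]
wrist_force: [-1.0, -0.3, -0.2]
width: 0.539
clock: 17.6
ee_pos: [0.5769, 0.1555, 0.0897]
orientation: [0.769, 0.639, 0.0, 0.0]
wrist_force: [-0.0, 0.3, -1.0]
width: 0.54
t 17.6 p [0.5769 0.1555 0.0897] q [0.7693 0.6389 0.     0.    ] F [-0.01  0.25 -1.01] w 0.54 j [ 0.185  0.628  1.64  -0.     0.873 -1.201]
yaw now 79.42 shift mm [-0.2  1.8 73.7] spin -0.001 tilt [ 1.e-04  0.e+00 -1.e+00]
```

View pics/v12.png

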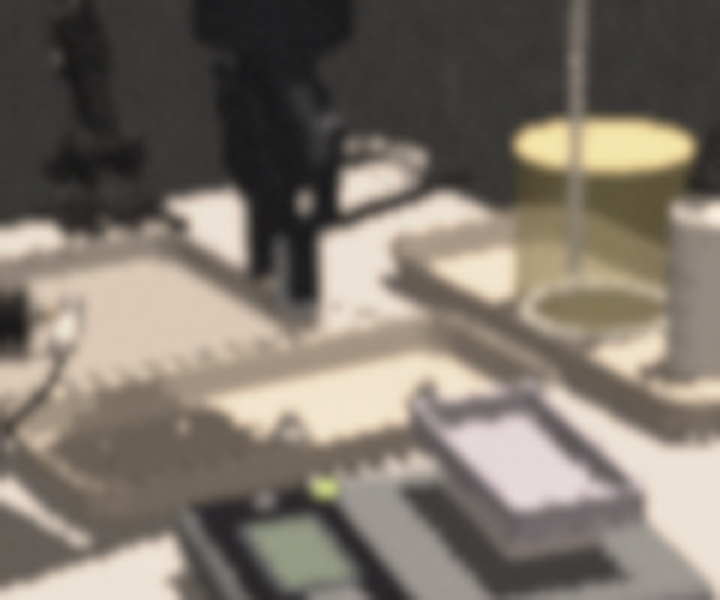

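```bash
python3 -m creep '[[0,1.8,30,0,46],[0,1.8,55,0,46],[0,1.8,65,0,46],[0,1.8,65,0,46]]'; python3 go.py 578.7 154.9 16 79.5
```

```text
clock: 18.05
ee_pos: [0.5781, 0.155, 0.0237]
orientation: [0.769, 0.639, -0.001, -0.0]
wrist_force: [-0.2, -1.1, 0.1]
width: 0.542
t 18.05 p [0.5781 0.155  0.0237] q [ 7.689e-01  6.394e-01 -8.000e-04 -5.000e-04] F [-0.25 -1.14  0.14] w 0.542 j [ 0.184  0.733  1.651 -0.     0.759 -1.203]
yaw now 79.5 shift mm [-0.   0.6  7.7] spin -0.0 tilt [-1.8e-03 -3.0e-04 -1.0e+00]
```

```bash
python3 -m creep '[[0,0.4,5,0,46],[0,0.4,7.5,0,46],[0,0.4,7.5,0,46],[0,0.4,7.5,0,36],[0,0.4,7.5,0,26],[0,0.4,7.5,0,15],[0,0.4,7.5,0,15],[0,0.4,7.5,0,15]]'; python3 -m creep '[[0,0,0,0,15],[0,0,0,0,15]]'
```

```text
clock: 18.85
ee_pos: [0.5792, 0.155, 0.0176]
orientation: [0.769, 0.64, 0.0, 0.0]
wrist_force: [-1.2, -1.6, 6.1]
width: 0.196
clock: 19.05
ee_pos: [0.5792, 0.155, 0.0176]
orientation: [0.769, 0.64, 0.0, 0.0]
wrist_force: [-2.1, -1.1, 6.0]
width: 0.196
```

```bash
python3 - <<'E'
from h import *
c=cap('scene','sc13');im=c['image'][:,:,::-1]
cv2.imwrite('pics/v13.png',cv2.resize(np.ascontiguousarray(im[130:190,200:270]),None,fx=10,fy=10,interpolation=cv2.INTER_CUBIC))
st()
E
```

```text
t 19.1 p [0.5792 0.155  0.0176] q [7.687e-01 6.396e-01 1.000e-04 2.000e-04] F [-2.31 -0.38  6.33] w 0.195 j [ 0.184  0.744  1.65  -0.     0.747 -1.204]
```

View pics/v13.png

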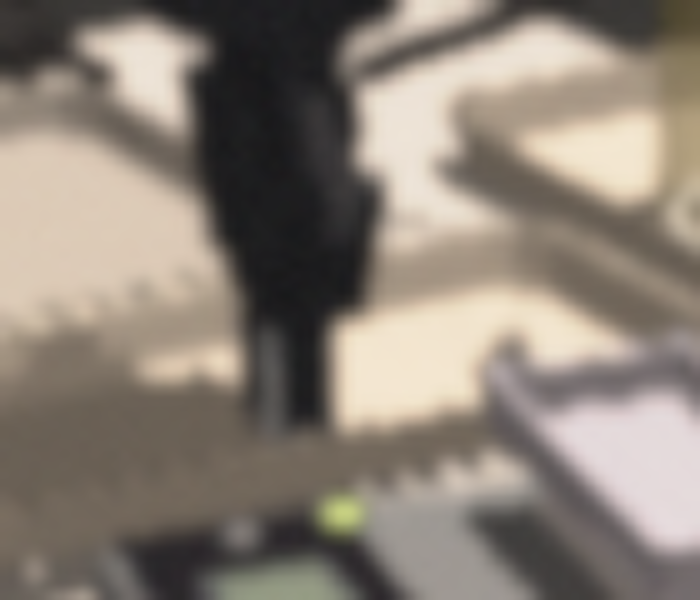

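```bash
python3 -m creep '[[0,0,0,0,30],[0,0,0,0,46],[0,0,0,0,46],[0,0,0,0,46]]'; python3 -m creep '[[0,0,1,0,46],[0,0,1,0,46]]'; python3 -m creep '[[0,0,0,0,38],[0,0,0,0,30],[0,0,0,0,26],[0,0,0,0,26]]'
```

```text
clock: 19.5
ee_pos: [0.5791, 0.1551, 0.0169]
orientation: [0.769, 0.64, -0.0, -0.0]
wrist_force: [-0.6, -0.1, -0.8]
width: 0.541
clock: 19.7
ee_pos: [0.579, 0.155, 0.0158]
orientation: [0.769, 0.64, -0.0, -0.0]
wrist_force: [-0.0, 0.5, 0.0]
width: 0.543
clock: 20.1
ee_pos: [0.5791, 0.1551, 0.016]
orientation: [0.769, 0.64, 0.0, 0.0]
wrist_force: [0.3, 0.0, -0.9]
width: 0.303
```

```bash
python3 -m creep '[[0,0,1,0,26],[0,0,1,0,26]]'; python3 -m creep '[[0,0,0.6,0,26],[0,0,0.6,0,26]]'; python3 -m creep '[[0,0,0,0,15],[0,0,0,0,15],[0,0,0,0,15],[0,0,0,0,15]]'
```

```text
clock: 20.3
ee_pos: [0.5791, 0.1551, 0.0153]
orientation: [0.769, 0.64, 0.0, 0.0]
wrist_force: [-2.1, -0.2, 5.3]
width: 0.307
clock: 20.5
ee_pos: [0.5792, 0.1551, 0.0153]
orientation: [0.769, 0.64, 0.0, 0.0]
wrist_force: [-4.9, -0.4, 12.7]
width: 0.301
clock: 20.9
ee_pos: [0.5799, 0.1552, 0.0159]
orientation: [0.769, 0.64, 0.001, 0.001]
wrist_force: [-2.6, -0.3, 14.6]
width: 0.208
```

```bash
python3 -m creep '[[0,0,-1.6,0,15],[0,0,-1.6,0,15],[0,0,-1.6,0,15]]'; python3 -m creep '[[0,0,-5,0,15],[0,0,-12,0,15],[0,0,-20,0,15],[0,0,-20,0,15]]';  python3 - <<'E'
from h import *
c=cap('scene','sc14');im=c['image'][:,:,::-1]
cv2.imwrite('pics/v14.png',cv2.resize(np.ascontiguousarray(im[130:190,200:270]),None,fx=10,fy=10,interpolation=cv2.INTER_CUBIC))
st()
E
```

```text
clock: 21.2
ee_pos: [0.579, 0.1551, 0.016]
orientation: [0.769, 0.64, -0.0, -0.0]
wrist_force: [-0.1, 0.7, 3.1]
width: 0.207
clock: 21.6
ee_pos: [0.5798, 0.1552, 0.0374]
orientation: [0.769, 0.64, 0.001, 0.001]
wrist_force: [1.2, -0.4, -0.1]
width: 0.201
t 21.65 p [0.5795 0.1552 0.0368] q [7.687e-01 6.396e-01 6.000e-04 3.000e-04] F [0.04 0.87 0.56] w 0.205 j [ 0.184  0.713  1.648  0.     0.779 -1.204]
```

View pics/v14.png

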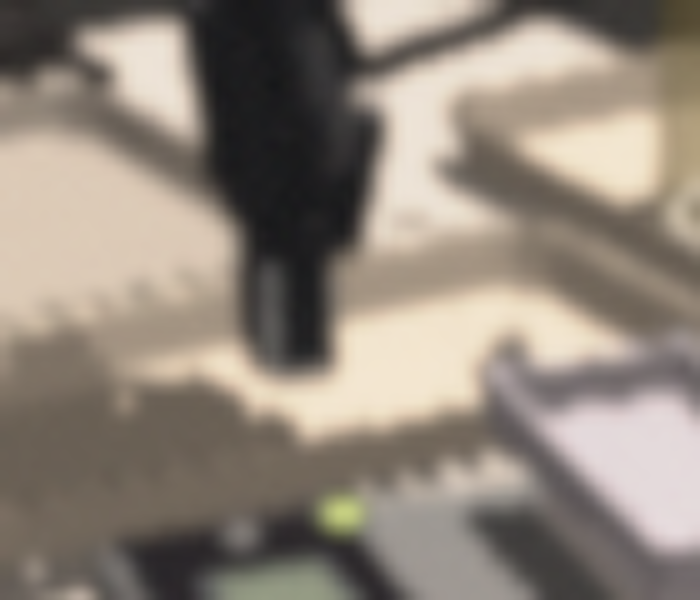

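```bash
python3 -m creep '[[0,0,-30,0,12],[0,0,-70,0,12],[0,0,-90,0,12],[0,0,-90,0,12]]';  python3 - <<'E'
from h import *
c=cap('scene','sc15');im=c['image'][:,:,::-1]
a=np.ascontiguousarray(im[90:190,200:270]).astype(float)
a=255*(a/255)**.6
cv2.imwrite('pics/v15.png',cv2.resize(a.astype(np.uint8),None,fx=6,fy=6,interpolation=cv2.INTER_CUBIC))
st()
E
```

```text
clock: 22.05
ee_pos: [0.5804, 0.1554, 0.1289]
orientation: [0.769, 0.64, 0.002, 0.001]
wrist_force: [0.3, -0.3, -1.1]
width: 0.203
t 22.1 p [0.5795 0.1551 0.1269] q [7.687e-01 6.396e-01 9.000e-04 5.000e-04] F [-0.54  0.47 -0.83] w 0.206 j [ 0.184  0.578  1.617 -0.     0.944 -1.204]
```

View pics/v15.png

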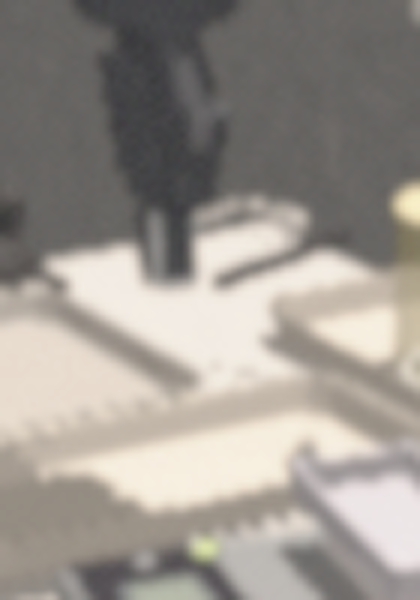

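```bash
python3 go.py 587 -26.7 100 79.5
```

```text
t 22.1 p [0.5795 0.1551 0.1269] q [7.687e-01 6.396e-01 9.000e-04 5.000e-04] F [-0.54  0.47 -0.83] w 0.206 j [ 0.184  0.578  1.617 -0.     0.944 -1.204]
yaw now 79.53 shift mm [-177.5   40.4   26.8] spin 0.0 tilt [ 2.e-03  4.e-04 -1.e+00]
```

```bash
python3 -m creep '[[-45,10,0,0,12],[-90,20,0,0,12],[-135,30,0,0,12],[-177.5,40.4,0,0,12],[-177.5,40.4,10,0,12],[-177.5,40.4,25,0,12],[-177.5,40.4,27,0,12],[-177.5,40.4,27,0,12]]';python3 go.py 587 -26.7 77 79.5;  python3 - <<'E'
from h import *
c=cap('scene','sc16');im=c['image'][:,:,::-1]
a=np.ascontiguousarray(im[120:200,230:300]).astype(float)
a=255*(a/255)**.6
cv2.imwrite('pics/v16.png',cv2.resize(a.astype(np.uint8),None,fx=8,fy=7,interpolation=cv2.INTER_CUBIC))
E
```

```text
clock: 22.9
ee_pos: [0.5858, -0.0256, 0.0976]
orientation: [0.768, 0.64, -0.001, -0.001]
wrist_force: [0.1, 0.9, 0.2]
width: 0.206
t 22.9 p [ 0.5858 -0.0256  0.0976] q [ 0.7682  0.6402 -0.0008 -0.0009] F [0.08 0.89 0.17] w 0.206 j [-0.123  0.601  1.667  0.     0.877 -1.513]
yaw now 79.61 shift mm [-0.9  1.4 20.6] spin 0.002 tilt [-2.5e-03  4.0e-04 -1.0e+00]
```

View pics/v16.png

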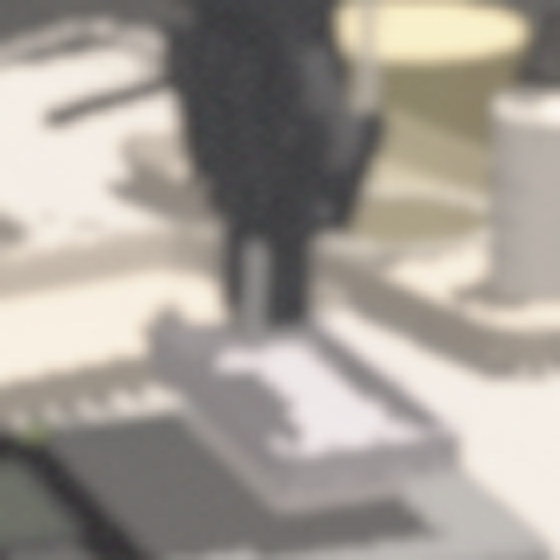

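```bash
python3 -m creep '[[-0.5,1,8,0,12],[-0.5,1,15,0,12],[-0.5,1,18,0,12],[-0.5,1,18,0,12],[-0.5,1,18,0,12]]'; python3 -m creep '[[0,0,1.5,0,12],[0,0,1.5,0,12]]'; python3 -m creep '[[0,0,1,0,12],[0,0,1,0,12]]';python3 -m creep '[[0,0,1,0,12],[0,0,1,0,12]]'
```

```text
clock: 23.45
ee_pos: [0.5874, -0.0275, 0.081]
orientation: [0.769, 0.64, 0.0, 0.0]
wrist_force: [0.4, -0.2, -0.4]
width: 0.208
clock: 23.65
ee_pos: [0.5874, -0.0275, 0.0795]
orientation: [0.769, 0.64, 0.0, 0.0]
wrist_force: [0.1, -0.0, 0.4]
width: 0.204
clock: 23.85
ee_pos: [0.5874, -0.0275, 0.0784]
orientation: [0.769, 0.64, -0.0, -0.0]
wrist_force: [0.5, -0.4, -0.3]
width: 0.202
clock: 24.05
ee_pos: [0.5873, -0.0275, 0.0774]
orientation: [0.769, 0.64, -0.0, -0.0]
wrist_force: [-0.6, 0.7, 0.1]
width: 0.2
```

```bash
python3 -m creep '[[0,0,1,0,12],[0,0,1,0,12]]';python3 -m creep '[[0,0,1,0,12],[0,0,1,0,12]]';python3 -m creep '[[0,0,0.5,0,12],[0,0,0.5,0,12]]'
```

```text
clock: 24.25
ee_pos: [0.5874, -0.0275, 0.0764]
orientation: [0.769, 0.64, -0.0, -0.0]
wrist_force: [0.0, 0.5, -0.1]
width: 0.208
clock: 24.45
ee_pos: [0.5874, -0.0275, 0.0754]
orientation: [0.769, 0.64, -0.0, -0.0]
wrist_force: [-1.0, -0.0, -1.1]
width: 0.208
clock: 24.65
ee_pos: [0.5874, -0.0275, 0.0749]
orientation: [0.769, 0.64, -0.0, -0.0]
wrist_force: [0.9, -0.3, 0.3]
width: 0.202
```

```bash
python3 -m creep '[[0,0,0,0,20],[0,0,0,0,27],[0,0,0,0,32],[0,0,0,0,32]]';python3 -m creep '[[0,0,-8,0,32],[0,0,-25,0,32],[0,0,-60,0,32],[0,0,-60,0,32]]';  python3 - <<'E'
from h import *
c=cap('scene','sc17');im=c['image'][:,:,::-1]
a=np.ascontiguousarray(im[120:200,210:290])
cv2.imwrite('pics/v17.png',cv2.resize(a,None,fx=8,fy=7,interpolation=cv2.INTER_CUBIC));st()
E
```

```text
clock: 25.05
ee_pos: [0.5874, -0.0275, 0.075]
orientation: [0.769, 0.64, 0.0, 0.0]
wrist_force: [-0.8, -0.8, 0.3]
width: 0.373
clock: 25.45
ee_pos: [0.5896, -0.0278, 0.1396]
orientation: [0.769, 0.64, 0.002, 0.003]
wrist_force: [0.5, 0.2, 0.4]
width: 0.379
t 25.5 p [ 0.5886 -0.0276  0.1375] q [0.7687 0.6396 0.0015 0.0016] F [-0.01  0.64 -1.2 ] w 0.377 j [-0.126  0.546  1.643 -0.     0.949 -1.514]
```

View pics/v17.png

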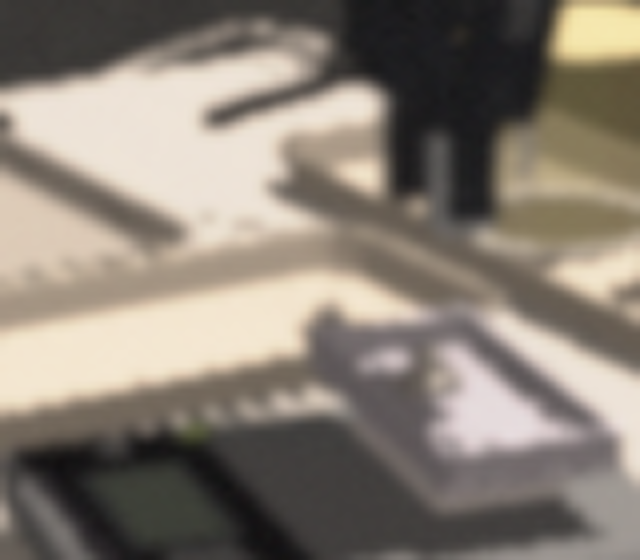

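```bash
python3 - <<'E'
from meas import *
c=dict(np.load('pics/sc17.npz'))
print(world(c,264,173,.068)*1000, proj(c,(.587,-.0267,.068)))
a=np.ascontiguousarray(c['image'][155:190,245:290,::-1]);cv2.imwrite('pics/v18.png',cv2.resize(a,None,fx=16,fy=16,interpolation=cv2.INTER_CUBIC))
E
python3 go.py 657.6 155.2 100 79.5
```

```text
[586.33968774 -32.42681372  68.        ] [263.0189047  172.20710668]
t 25.5 p [ 0.5886 -0.0276  0.1375] q [0.7687 0.6396 0.0015 0.0016] F [-0.01  0.64 -1.2 ] w 0.377 j [-0.126  0.546  1.643 -0.     0.949 -1.514]
yaw now 79.53 shift mm [192.3  34.5  37.7] spin 0.0 tilt [ 4.3e-03 -6.0e-04 -1.0e+00]
```

View pics/v18.png

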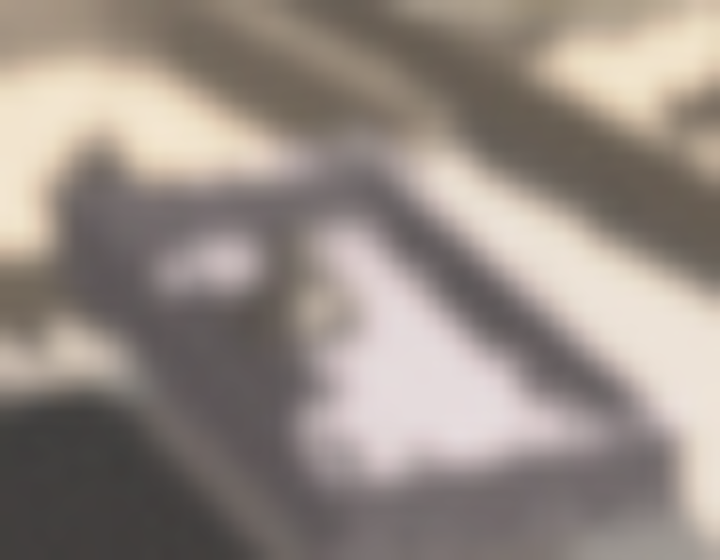

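```bash
python3 -m creep '[[48,8,0,0,46],[96,17,0,0,46],[144,26,0,0,46],[192.3,34.5,0,0,46],[192.3,34.5,15,0,46],[192.3,34.5,38,0,46],[192.3,34.5,55,0,46],[192.3,34.5,55,0,46],[192.3,34.5,55,0,46]]';python3 go.py 657.6 155.2 16.2 79.5;  python3 - <<'E'
from h import *
c=cap('top','top18');im=c['image'][:,:,::-1]
a=np.ascontiguousarray(im[110:220,150:300])
cv2.imwrite('pics/v19.png',cv2.resize(a,None,fx=5,fy=5,interpolation=cv2.INTER_CUBIC))
E
```

```text
clock: 26.4
ee_pos: [0.6563, 0.1548, 0.08]
orientation: [0.769, 0.639, -0.0, -0.0]
wrist_force: [-0.6, -0.3, 0.0]
width: 0.534
t 26.4 p [0.6563 0.1548 0.08  ] q [ 7.689e-01  6.394e-01 -2.000e-04 -1.000e-04] F [-0.56 -0.32  0.03] w 0.534 j [ 0.163  0.758  1.415  0.     0.969 -1.225]
yaw now 79.49 shift mm [ 0.6  1.3 63.8] spin -0.0 tilt [-5.e-04 -1.e-04 -1.e+00]
```

View pics/v19.png

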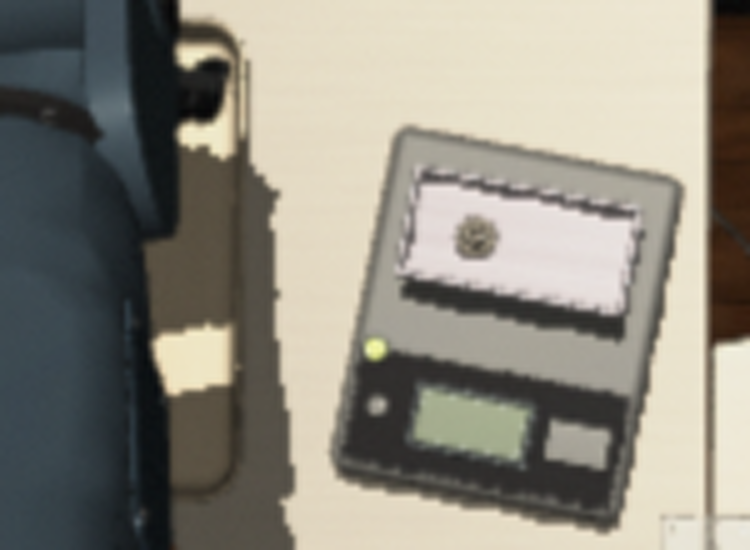

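```bash
python3 -m creep '[[0.5,1,25,0,46],[0.5,1,48,0,46],[0.5,1,56,0,46],[0.5,1,56,0,46],[0.5,1,56,0,46]]'; python3 go.py 657.6 155.2 16.2 79.5
```

```text
clock: 26.95
ee_pos: [0.6581, 0.1557, 0.0254]
orientation: [0.769, 0.64, 0.001, 0.0]
wrist_force: [0.4, -0.1, 0.4]
width: 0.538
t 26.95 p [0.6581 0.1557 0.0254] q [7.687e-01 6.396e-01 8.000e-04 5.000e-04] F [ 0.37 -0.06  0.41] w 0.538 j [ 0.163  0.836  1.422 -0.     0.882 -1.224]
yaw now 79.52 shift mm [-0.6 -0.5  9.2] spin 0.0 tilt [ 1.8e-03  3.0e-04 -1.0e+00]
```

```bash
python3 -m creep '[[-0.4,0,4,0,46],[-0.4,0,8,0,46],[-0.4,0,8,0,46],[-0.4,0,8,0,46]]';python3 -m creep '[[0,0,0.8,0,36],[0,0,0.8,0,27],[0,0,0.8,0,27],[0,0,0.8,0,27]]'; python3 -m creep '[[0,0,0,0,12],[0,0,0,0,12],[0,0,0,0,12],[0,0,0,0,12],[0,0,0,0,12]]'; python3 -m creep '[[0,0,-4,0,12],[0,0,-20,0,12],[0,0,-60,0,12],[0,0,-110,0,12],[0,0,-110,0,12],[0,0,-110,0,12]]'; python3 go.py 578 -74.5 100 79.5;
```

```text
clock: 27.35
ee_pos: [0.6573, 0.1553, 0.016]
orientation: [0.769, 0.64, -0.0, -0.0]
wrist_force: [0.7, 1.1, -0.5]
width: 0.538
clock: 27.75
ee_pos: [0.6574, 0.1553, 0.0153]
orientation: [0.769, 0.64, 0.0, 0.0]
wrist_force: [-0.3, -0.4, 0.9]
width: 0.314
clock: 28.25
ee_pos: [0.6578, 0.1553, 0.016]
orientation: [0.769, 0.64, 0.001, 0.0]
wrist_force: [0.9, -0.4, 5.2]
width: 0.205
clock: 28.85
ee_pos: [0.6579, 0.1553, 0.1273]
orientation: [0.769, 0.64, 0.001, 0.001]
wrist_force: [-0.2, 1.0, -1.8]
width: 0.204
t 28.85 p [0.6579 0.1553 0.1273] q [0.7687 0.6396 0.0013 0.0008] F [-0.19  1.03 -1.75] w 0.204 j [ 0.163  0.7    1.391  0.     1.047 -1.225]
yaw now 79.53 shift mm [-240.5  -36.8   27. ] spin 0.0 tilt [ 3.e-03  5.e-04 -1.e+00]
```

```bash
python3 -m creep '[[-48,-7,0,0,12],[-96,-15,0,0,12],[-144,-22,0,0,12],[-192,-30,0,0,12],[-239.5,-36.8,0,0,12],[-239.5,-36.8,0,0,12],[-239.5,-36.8,20,0,12],[-239.5,-36.8,30,0,12],[-239.5,-36.8,30,0,12],[-239.5,-36.8,30,0,12]]';python3 go.py 578.2 -73.5 77 79.5;  python3 - <<'E'
from h import *
c=cap('scene','sc20');im=c['image'][:,:,::-1]
a=np.ascontiguousarray(im[120:200,230:300]).astype(float)
a=255*(a/255)**.6
cv2.imwrite('pics/v20.png',cv2.resize(a.astype(np.uint8),None,fx=8,fy=7,interpolation=cv2.INTER_CUBIC))
E
```

```text
clock: 29.85
ee_pos: [0.5776, -0.073, 0.095]
orientation: [0.768, 0.64, -0.0, -0.0]
wrist_force: [-0.2, -1.0, -0.1]
width: 0.202
t 29.85 p [ 0.5776 -0.073   0.095 ] q [ 7.684e-01  6.399e-01 -3.000e-04 -3.000e-04] F [-0.16 -0.98 -0.13] w 0.202 j [-0.206  0.598  1.681 -0.     0.864 -1.594]
yaw now 79.57 shift mm [-0.4  0.7 18. ] spin 0.001 tilt [-9.e-04  2.e-04 -1.e+00]
```

View pics/v20.png

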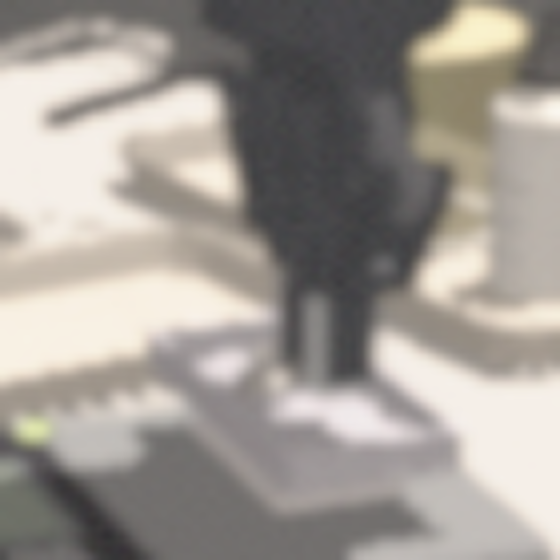

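```bash
python3 -m creep '[[-0.2,0.4,6,0,12],[-0.2,0.4,12,0,12],[-0.2,0.4,16,0,12],[-0.2,0.4,18,0,12],[-0.2,0.4,18,0,12],[-0.2,0.4,18,0,12]]'; python3 -m creep '[[0,0,1,0,12],[0,0,1,0,12]]';python3 -m creep '[[0,0,0.7,0,12],[0,0,0.7,0,12]]'
```

```text
clock: 30.5
ee_pos: [0.578, -0.0739, 0.0773]
orientation: [0.769, 0.64, 0.0, 0.0]
wrist_force: [0.4, 0.2, 0.2]
width: 0.204
clock: 30.7
ee_pos: [0.5779, -0.0739, 0.0762]
orientation: [0.769, 0.64, 0.0, 0.0]
wrist_force: [-0.4, -0.0, 0.2]
width: 0.207
clock: 30.9
ee_pos: [0.5779, -0.0739, 0.0755]
orientation: [0.769, 0.64, 0.0, 0.0]
wrist_force: [0.2, -0.5, -0.3]
width: 0.202
```

```bash
python3 -m creep '[[0,0,0.5,0,12],[0,0,0.5,0,12],[0,0,0.5,0,20],[0,0,0.5,0,27],[0,0,0.5,0,32],[0,0,0.5,0,32]]';python3 -m creep '[[0,0,-8,0,32],[0,0,-25,0,32],[0,0,-60,0,32],[0,0,-100,0,32]]';python3 -m creep '[[40,60,0,0,32],[80,110,0,0,32],[80,160,0,0,32],[80,190,0,0,32],[80,190,0,0,32],[80,190,0,0,32],[80,190,0,0,32]]';  python3 - <<'E'
from h import *
c=cap('top','top21');im=c['image'][:,:,::-1]
a=np.ascontiguousarray(im[110:220,210:330])
cv2.imwrite('pics/v21.png',cv2.resize(a,None,fx=5,fy=5,interpolation=cv2.INTER_CUBIC))
c=cap('scene','sc21');cv2.imwrite('pics/v22.png',cv2.resize(np.ascontiguousarray(c['image'][120:300,170:340,::-1]),None,fx=4,fy=3.3,interpolation=cv2.INTER_CUBIC));st()
E
```

```text
clock: 31.5
ee_pos: [0.5779, -0.0738, 0.075]
orientation: [0.769, 0.64, 0.0, 0.0]
wrist_force: [0.2, -0.0, 0.5]
width: 0.377
clock: 31.9
ee_pos: [0.5773, -0.0737, 0.1759]
orientation: [0.769, 0.64, -0.001, -0.001]
wrist_force: [0.2, -0.4, -0.0]
width: 0.374
clock: 32.6
ee_pos: [0.7786, -0.0297, 0.175]
orientation: [0.769, 0.64, -0.0, -0.0]
wrist_force: [-0.8, 0.1, -0.6]
width: 0.375
t 32.7 p [ 0.7785 -0.0298  0.1757] q [ 0.7687  0.6396 -0.     -0.    ] F [-0.06  0.5  -1.1 ] w 0.374 j [-0.098  0.849  0.987 -0.     1.306 -1.486]
```

View pics/v21.png

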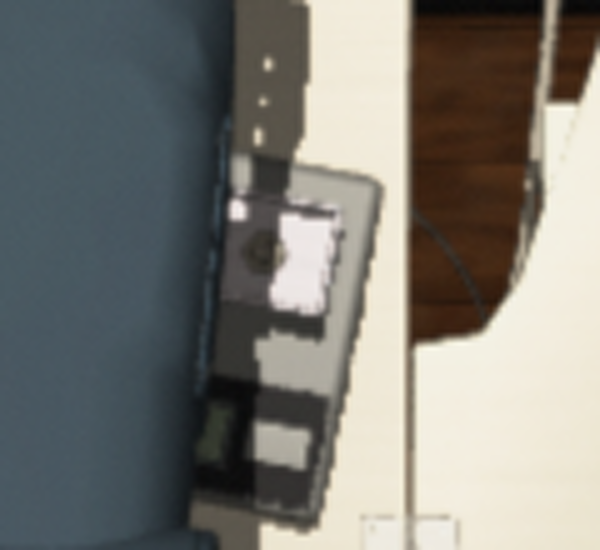

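View pics/v22.png

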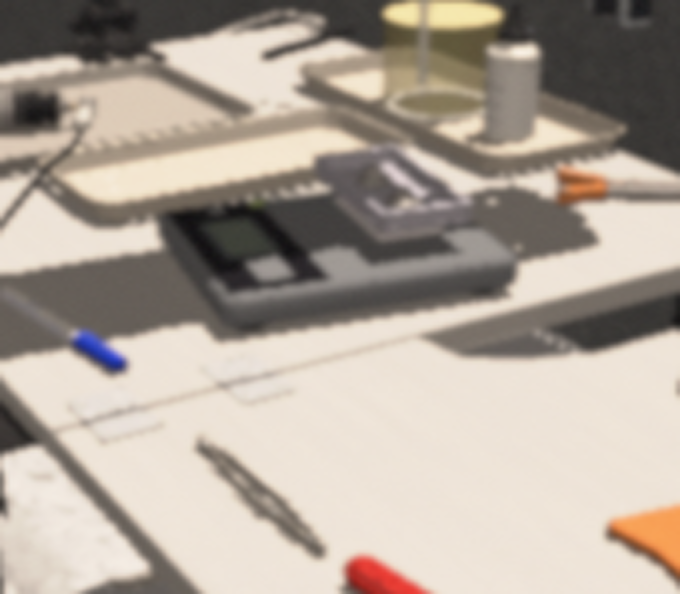

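```bash
python3 -m creep '[[48,-20,0,0,32],[96,-40,0,0,32],[144,-60,0,0,32],[192,-100,0,0,32],[230,-150,0,0,32],[230,-170,0,0,32],[230,-170,0,0,32],[230,-170,0,0,32]]';  python3 - <<'E'
from meas import *
c=cap('top','top23');im=c['image'][:,:,::-1]
cv2.imwrite('pics/v23.png',cv2.resize(np.ascontiguousarray(im[125:265,200:350]),None,fx=5,fy=4.2,interpolation=cv2.INTER_CUBIC))
soft=lambda g,a,b:np.clip((g-a)/(b-a),0,1)
V=c['image'].astype(int).max(2)
rect(c,soft(V,160,190),(226,140,282,178),.065,'pan');st()
m=np.median(c['z_map'][150:165,250:258]);print(world(c,254,158))
E
```

```text
clock: 33.5
ee_pos: [0.6531, 0.2278, 0.1763]
orientation: [0.768, 0.64, 0.0, 0.0]
wrist_force: [0.9, -0.1, 0.2]
width: 0.375
pan rect c [581.9 -49.8] size [122.8  53.5] ang 80.11 centroid 581.0 -51.5
t 33.55 p [0.654  0.2271 0.1761] q [7.686e-01 6.397e-01 6.000e-04 4.000e-04] F [-0.36 -0.4  -0.23] w 0.372 j [ 0.267  0.676  1.304 -0.     1.16  -1.121]
[ 0.58455721 -0.05217053  0.05944057]
```

View pics/v23.png

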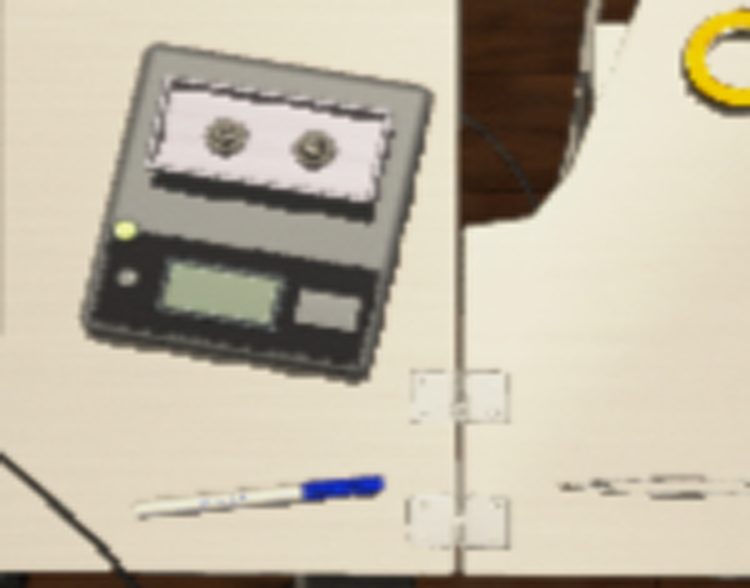

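```bash
python3 -c "
from h import *
d=np.median(dict(np.load('pics/top23.npz'))['z_map'][155:160,252:256]);print(d)
ticket.hand_in();st()"
```

```text
1.273443
the job is handed in; nothing more can be done
the job is handed in; nothing more can be done
```

The job is handed in at 33.6 s of the 72 s allowed. Both nubs are in the pan on the scale, placed after a single tare. No verdict came back.

- **Pan:** It snapped home at about 10 N: the force dropped sharply. Pressing on then gave the load cell's own stiffness of about 3 N per mm, and the height matched full seating. After I let go, the last top picture showed the pan centred on the seat and its floor at about 59 mm (60.5 mm expected unloaded).
- **Tare:** I held the wide key on its hard stop for about 0.9 s, and it counted as down for about 1.3 s. The highest force read was 13.2 N. The pan was empty and nothing touched it. I stayed off the power key.
- **Nubs:** Both stand upright and apart in the pan, at about 23 mm either side of its centre. The marker and tweezers lie where they were, and the robot was clear of everything.

**Readings that disagreed:**
- The jaws closed to about 17.5 mm on each nub instead of the 23 mm bulge. The first grip needed a second, lower try, and the tips pressed on the parts tray floor at up to about 15 N. Both nubs still carried and landed upright.
- I felt no clear contact when setting the nubs down, so they may have dropped by up to about a millimetre.
- The two cameras differed by 1–3 mm on the pan's starting position; I worked from an in-between value.

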